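# Load the battery test case, shut it, work the contact plunger and key in the test

## Task

Put every black battery pack on the bench into the open gold test case, each lying flat in a bay of its own, then lower the blue lid until it is shut. With the lid shut, push the red plunger beside the case right down to its stop twice, each time holding it there for about a second and letting it come all the way up, then press the keys on the console fully down one at a time: yellow, blue, green. Leave the tub, the spool and the transformer where they stand.

Things in the scene. Friction and masses are not known exactly. Their poses are not given: they have to be found in the camera images.
- pack_a: black battery pack, a plain block 84 long (its x) x 34 wide (its y) x 32 high (its z) mm, 0.1 to 0.2 kg, with grey sides and two brass studs on top; origin at its centre; starts lying flat on the bench to the robot's right. May be absent: then None
- pack_b: black battery pack, a plain block 84 long (its x) x 34 wide (its y) x 32 high (its z) mm, 0.1 to 0.2 kg, with grey sides and two brass studs on top; origin at its centre; starts lying flat on the bench to the robot's right. May be absent: then None
- pack_c: black battery pack, a plain block 84 long (its x) x 34 wide (its y) x 32 high (its z) mm, 0.1 to 0.2 kg, with grey sides and two brass studs on top; origin at its centre; starts lying flat on the bench to the robot's right. May be absent: then None
- pack_d: black battery pack, a plain block 84 long (its x) x 34 wide (its y) x 32 high (its z) mm, 0.1 to 0.2 kg, with grey sides and two brass studs on top; origin at its centre; starts lying flat on the bench to the robot's right. May be absent: then None
- case: fixed test case, 112 (x) x 276 (y) x 45 high mm, walls 6 mm (long ones gold, ends black), yawed up to 0.15 rad; origin under its centre, x away from the robot. Floor 5 mm above the bench. Three yellow ridges, 6 mm thick, tops 15 mm above the bench, part it into four bays 100 (x) x 60 to 63 (y) mm centred at y = -99, -33, 33, 99 mm; a pack lies in a bay with its length along x
- lid (a joint): lid angle, rad: 0 shut, 1.9 fully open; starts open at 1.6 to 1.85. A stiff hinge: the lid stays where it is left and 2 to 3 N at its free edge move it
- lid_hinge (a point): middle of the lid's hinge line, which runs along the case's y on its far (+x) top rim, 45 mm above the bench. The lid is a plate 114 mm (away from the hinge) x 276 mm, 6 mm thick, blue frame with a clear window; shut, it lies on the rim and reaches from the hinge line to the near wall, with its upper side 51 mm above the bench
- lid_lip (a point): on the orange lip in the middle of the lid's free edge, 126 mm from the hinge line: the centre of the lip's outer face (up when shut, away from the robot when open). The lip is 80 mm (along y) x 24 mm x 12 mm thick and sticks out beyond the plate
- plunger (a joint): plunger travel downwards, m: 0 up, 0.025 at its stop; it springs back when let go. 3 N start it and 10 N bring it to the stop
- plunger_top (a point): centre of the top of the red plunger head, a disc of 40 mm diameter, 14 mm thick; 114 mm above the bench when up, 89 mm at its stop; it moves vertically. It stands on a black block 66 x 66 x 60 mm with a steel collar (top at 70 mm) at the right (-y) end of the case, 172 mm from the case's centre
- console: key console fixed to the bench, black box 120 (x) x 190 (y) x 45 high mm with a gold top and a small display; origin under its centre; carries the three keys, in an order that varies from start to start
- key_yellow (a joint): travel of the yellow key downwards, m: 0 up, 0.006 fully down; springs back; takes 5 N
- key_blue (a joint): travel of the blue key downwards, m: 0 up, 0.006 fully down; springs back; takes 5 N
- key_green (a joint): travel of the green key downwards, m: 0 up, 0.006 fully down; springs back; takes 5 N
- key_yellow_top (a point): centre of the top of the yellow key, a round cap of 28 mm diameter, about 67 mm above the bench when up and 10 mm proud of its 44 mm black housing; the key next to it is 55 mm away
- key_blue_top (a point): centre of the top of the blue key, a round cap of 28 mm diameter, about 67 mm above the bench when up and 10 mm proud of its 44 mm black housing; the key next to it is 55 mm away
- key_green_top (a point): centre of the top of the green key, a round cap of 28 mm diameter, about 67 mm above the bench when up and 10 mm proud of its 44 mm black housing; the key next to it is 55 mm away
- tub: bystander: open pink plastic tub, 90 mm across, 60 mm high; origin under its centre
- spool: bystander: red spool, 70 mm across, 50 mm high; origin under its centre
- transformer: bystander: dark steel and yellow transformer, 50 x 66 x 45 mm; origin under its centre
There are look-alikes about, which are no part of the job. What is shaped like the pack_b but orange is not meant.

How it is judged:
By the outcome, as a careful person would: the job done as asked, in the order asked, and still so for the second after the job is handed in, with the robot touching nothing.
Of pack_a, pack_b, pack_c, pack_d only 3 to 4 are there at a start; the rules pass over those that are not, and their reading is None.
At some moment in a run one of pack_a, pack_b, pack_c, pack_d may be knocked a few centimetres aside while the robot is not near it.
Once in a run the grip may slacken for a moment while it holds something.
It also fails if it takes over 208 s, if anything falls off the work surface, if the arm or the gripper's body presses on something with over 40 N, if the wrist force passes 120 N, or if a joint passes its speed limit or range.

## Robot

A 6-joint arm with a two-finger parallel gripper is mounted at the origin on the work surface. World frame = base frame: x ahead of the robot, y to its left, z up, the work surface at z = 0. Lengths are in m, angles in rad, forces in N, time in s.
With the tool pointing down it reaches from about 0.275 to 0.75 m from the base axis. Payload 10.2 kg.
Tool frame: the origin (TCP) lies at the very end of the fingers, on their centre line; the grasp point (between the pads) lies behind it (env.grasp_offset is the z of the grasp point in the tool frame, in m); z points along the fingers, y is the direction in which the jaws open and shut (so a half turn about z gives the same grasp; the last joint's range is limited). The gripper opens to 85 mm and grips with 20 to 120 N. Pads are 22 mm wide; open, the fingers measure 114 mm over their backs; the gripper's body (76 mm by 85 mm) begins 54 mm behind the grasp point. The pads swing forward as they close: fully open they stand 13 mm farther back than shut.
Start: joints at [-1.472, 0.313, 1.498, -0, 1.331, -0.223], TCP at [0.166, -0.498, 0.231] pointing down, gripper open.
Joint ranges: [-2.94, 2.94], [-0.97, 2.17], [0.19, 2.56], [-1.23, 4.37], [0.02, 3.11], [-2.88, 2.88]. Speed limits (rad/s): [2.39, 2.39, 3.01, 3.14, 3.14, 3.14].

## Interface

Orientations are given as a unit quaternion [w, x, y, z].
In Python, from rig import env gives the robot as it stands.
- The arm moves only by the tool send_rows, never from a script. Its argument "commands" is a list of rows, each a list of 6 numbers: the shift along the tool's x, y, z in mm, then the turn, a rotation vector about the tool's x, y, z in rad. A call has 1 to 10 rows; each row shifts and turns the commanded pose from where the row before left it, along the tool's axes as they then stand; what a row does not reach is not made up. A row lasts 1/12 s, in which the tool goes at most 41.7 mm and 7.16 degrees, less where a joint would pass 70% of its speed; a pose out of reach is approached as far as the arm can. A call is refused whole if a number of a shift passes 41.7 or a number of a turn 0.125, either way. A call with a gripper value outside its range is refused whole. "jaw" is the opening in per cent of the stroke, from 0 (shut) to 100 (fully open), set as the call begins (left out, the last holds). The fingers move at their own pace and stop on an object; "newtons" is the grip in N (left out, the last holds). Time passes only in rows, so rows that do not move let the fingers close. It gives the time, the measured TCP pose, the force and the opening at its end, in the units of the state.
- env.sense(): the state, without advancing time (a new reading comes with each control period).
- env.read_camera(name): name is "scene" or "top" or "wrist"; returns the picture (400x640x3 uint8, red, green, blue); there is no depth.
- env.camera_model(name): a dict with "fx", "fy", "cx", "cy" (pixels), "xyz" and "attitude" of the camera in the world; the wrist camera has in their place "hand_eye" (4x4, takes a point from camera to tool coordinates, whose origin is the TCP and whose axes are the flange's). Camera axes: x right, y up, looking along -z (the intrinsics and any distortion apply to the point x, -y, -z); pixel columns grow to the right and rows downward; lengths in m; the calibration is good to about 2 mm. The wrist camera is an equidistant fisheye: a pixel r from the principal point sees the ray r / f radians off the axis. A picture is of the moment at which its call begins: read the wrist's pose just before it. camera_model takes no time and is no camera call.
- env.finish_job(): hands the job in, once; it reports no verdict.
The state is a dict: "clock": time; "joint_positions": joint angles; "qd": joint speeds; "tau": joint torques, N m; "ee_pos": TCP position; "orientation": TCP orientation; "ft_force": force on the tool from outside, world axes, zero at the start; "torque": the same for the moment, N m; "gripper_width": finger opening in m.
Only numpy, scipy, OpenCV 4.12 (cv2) and the standard library are available. Lean on these libraries where they do the work, as an engineer would, in place of code of your own. Each camera call takes 0.05 s, during which the arm holds its last target.

## Working session

There is one attempt and no reset: what is moved stays moved. The work goes in short steps, Python scripts to look and compute and a tool call to move; the robot and the scene stay as the last step left them, time stands still between calls to the robot, and variables do not carry over. Pictures are saved under pics/ and viewed, and the job is handed in when it is done.

Besides the shell and the picture viewer there is one more tool, called after ">>>" by a JSON object that holds its "api" and its "payload". send_rows: Moves the arm, as the interface text tells. Its arguments: {"type":"object","properties":{"commands":{"type":"array"},"jaw":{"type":"number"},"newtons":{"type":"number"}},"required":["commands"]}

```bash
ls; mkdir -p pics
python3 - <<'E'
from rig import env
import cv2
print(env.sense()); print(env.grasp_offset)
for n in ("scene","top","wrist"):
    print(n,env.camera_model(n))
    s=env.sense()
    cv2.imwrite(f"pics/{n}0.png",env.read_camera(n)[:,:,::-1])
E
```

```text
pics
{'clock': 0.0, 'joint_positions': array([-1.47241840e+00,  3.13461612e-01,  1.49847442e+00, -7.32233202e-06,
        1.33101257e+00, -2.23405233e-01]), 'qd': array([ 0.00123978, -0.00029966, -0.00110312,  0.00023592,  0.00090407,
        0.00025594]), 'tau': array([-5.82089751e-05, -4.12262821e+01, -2.59743941e+01, -1.98570724e-04,
        4.06825668e-03,  2.29915372e-05]), 'ee_pos': array([ 0.16599227, -0.49777869,  0.23071509]), 'orientation': array([-6.76873205e-04,  9.87084480e-01,  1.60199158e-01,  3.88062366e-05]), 'ft_force': array([ 0.50616353, -0.73660095,  1.26987428]), 'torque': array([ 0.02257119, -0.0145488 , -0.00803458]), 'gripper_width': 0.08569596256158116}
-0.0187
scene {'fx': 485.19386212590734, 'fy': 485.19386212590734, 'cx': 316.6121400153889, 'cy': 201.5130605041619, 'xyz': array([1.707452  , 0.45431014, 1.07612778]), 'attitude': array([0.48996141, 0.24489385, 0.36093192, 0.75478008])}
top {'fx': 366.64009409142807, 'fy': 366.64009409142807, 'cx': 320.39273684972056, 'cy': 197.98900424584716, 'xyz': array([ 0.38370297, -0.00688715,  1.10715587]), 'attitude': array([ 0.71379746,  0.0616319 , -0.07711845, -0.69335953])}
wrist {'fx': 309.70691628693146, 'fy': 309.70691628693146, 'cx': 321.39046108217576, 'cy': 202.35362269327152, 'hand_eye': array([[-8.70176758e-05,  9.47507768e-01,  3.19732736e-01,
         8.32342107e-02],
       [ 9.99998751e-01,  5.87055016e-04, -1.46754326e-03,
         8.11635915e-04],
       [-1.57820934e-03,  3.19732208e-01, -9.47506635e-01,
        -1.42009492e-01],
       [ 0.00000000e+00,  0.00000000e+00,  0.00000000e+00,
         1.00000000e+00]])}
```

View pics/scene0.png

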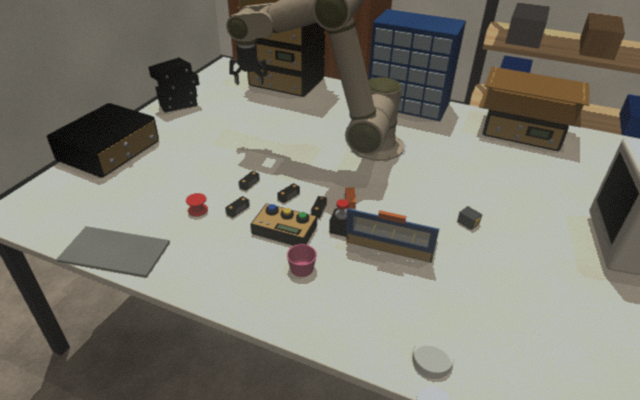

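View pics/top0.png

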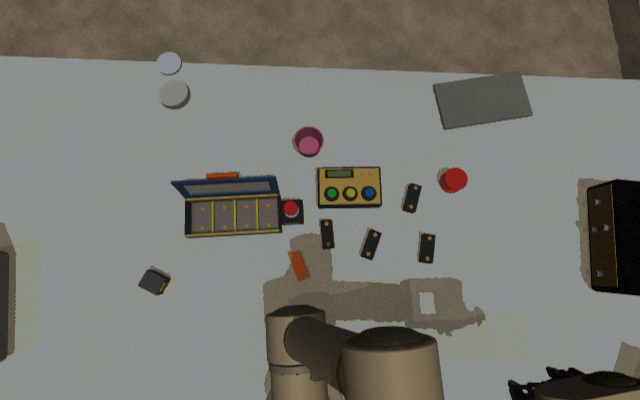

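View pics/wrist0.png

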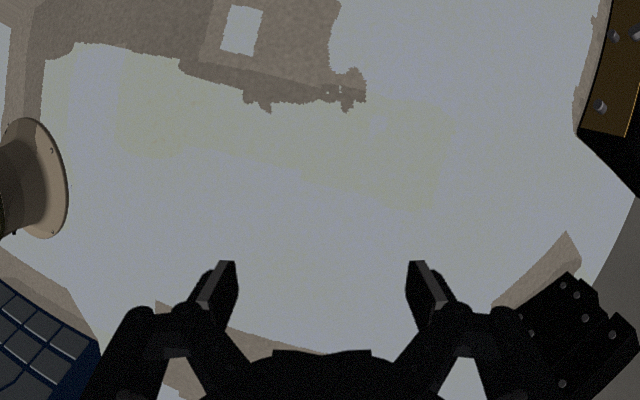

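The top view shows four black packs at about (327,234), (371,244), (412,198) and (427,248). The orange block at (299,265) is the look-alike, so I'll leave it alone. The case is at (233,215), the plunger at (291,210), and the keys are green (331,193), yellow (351,193) and blue (369,193). I'll measure these next.

```bash
cat > h.py <<'E'
import numpy as np, cv2
from scipy.spatial.transform import Rotation as R
from rig import env
def rot(q): return R.from_quat([q[1],q[2],q[3],q[0]])
def ray(name,uv,s=None):
    m=env.camera_model(name); u,v=uv
    a=(u-m['cx'])/m['fx']; b=(v-m['cy'])/m['fy']
    if name=='wrist':
        r=np.hypot(a,b); k=np.sin(r)/r if r>1e-9 else 1
        d=np.array([a*k,-b*k,-np.cos(r)])
        H=m['hand_eye']; Rt=rot(s['orientation'])
        return Rt.apply(H[:3,3])+s['ee_pos'], Rt.apply(H[:3,:3]@d)
    return np.array(m['xyz']), rot(m['attitude']).apply([a,-b,-1])
def onplane(name,uv,z,s=None):
    o,d=ray(name,uv,s); return o+d*(z-o[2])/d[2]
def proj(name,p,s=None):
    m=env.camera_model(name)
    if name=='wrist':
        H=m['hand_eye']; Rt=rot(s['orientation'])
        c=H[:3,:3].T@(Rt.inv().apply(np.array(p)-s['ee_pos'])-H[:3,3])
        t=np.arctan2(np.hypot(c[0],c[1]),-c[2]); h=np.hypot(c[0],c[1])
        return m['cx']+m['fx']*t*c[0]/h, m['cy']-m['fy']*t*c[1]/h
    c=rot(m['attitude']).inv().apply(np.array(p)-m['xyz'])
    return m['cx']+m['fx']*c[0]/-c[2], m['cy']-m['fy']*c[1]/-c[2]
def snap(name,fn,crop=None,k=1):
    s=env.sense(); im=env.read_camera(name)[:,:,::-1].copy()
    o=im
    if crop: x0,y0,x1,y1=crop; o=im[y0:y1,x0:x1]
    cv2.imwrite('pics/'+fn,cv2.resize(o,None,fx=k,fy=k,interpolation=cv2.INTER_CUBIC))
    return s,im
E
python3 - <<'E'
from h import *
s,im=snap('top','top1.png',(130,110,530,310),2)
hsv=cv2.cvtColor(im,cv2.COLOR_BGR2HSV)
# packs: dark
m=((hsv[:,:,2]<60)).astype(np.uint8)
m[:160]=0;m[290:]=0;m[:,:310]=0;m[:,480:]=0
n,l,st,c=cv2.connectedComponentsWithStats(m)
for i in range(1,n):
    if st[i,4]>60:
        pts=np.argwhere(l==i)[:,::-1].astype(np.float32)
        print('dark',st[i],cv2.minAreaRect(pts), onplane('top',c[i],0.032))
def blob(nm,lo,hi,z):
    m=cv2.inRange(hsv,lo,hi)
    n,l,st,c=cv2.connectedComponentsWithStats(m)
    for i in range(1,n):
        if st[i,4]>25: print(nm,st[i],c[i].round(1),onplane('top',c[i],z).round(4))
blob('blue',(105,120,60),(125,255,255),.067)
blob('green',(45,100,50),(80,255,255),.067)
blob('yellow',(24,140,100),(35,255,255),.067)
blob('red',(0,180,100),(5,255,255),.114);blob('red2',(174,150,100),(180,255,255),.114)
blob('orange',(6,170,100),(14,255,255),.032)
print([onplane('top',p,.045).round(4) for p in [(185,237),(283,234),(281,192),(184,194)]])
E
```

```text
dark [317 168  65  40 291] ((349.0, 187.5), (39.0, 64.0), 90.0) [ 0.59325364 -0.10595721  0.032     ]
dark [325 170  29   8  89] ((339.0, 173.5), (28.0, 7.0), 0.0) [ 0.6730547  -0.07605072  0.032     ]
dark [403 184  18  29 324] ((411.6765441894531, 197.79412841796875), (12.854386329650879, 27.891597747802734), 14.03624439239502) [ 0.6070542 -0.3018572  0.032    ]
dark [324 187  15  14  93] ((331.0, 193.5), (13.0, 14.0), 90.0) [ 0.61053055 -0.05865868  0.032     ]
dark [343 187  15  14  88] ((350.0, 193.5), (14.0, 13.0), 0.0) [ 0.61247601 -0.11359244  0.032     ]
dark [361 186  15  15  94] ((368.2000427246094, 193.1000213623047), (13.86362075805664, 13.416407585144043), 26.56505012512207) [ 0.61523213 -0.16925974  0.032     ]
dark [320 220  14  29 301] ((326.8207092285156, 233.84828186035156), (28.56764793395996, 11.626367568969727), 85.2363510131836) [ 0.49043605 -0.04937663  0.032     ]
dark [361 230  20  30 316] ((370.636962890625, 244.19540405273438), (12.425284385681152, 28.345178604125977), 19.440034866333008) [ 0.46460333 -0.1780694   0.032     ]
dark [419 234  16  29 362] ((4
[... 357 characters left out ...]
[331.5 192.6] [ 0.608  -0.0587  0.067 ]
yellow [346 188   9   9  59] [350.5 192.3] [ 0.6109 -0.114   0.067 ]
yellow [256 199   2  30  59] [256.5 213.7] [0.5395 0.1543 0.067 ]
yellow [212 201   2  31  60] [212.5 216. ] [0.5293 0.2785 0.067 ]
yellow [234 200   2  31  60] [234.5 215. ] [0.534  0.2165 0.067 ]
red [441 168  26  25 402] [454.9 179.6] [ 0.6466 -0.4034  0.114 ]
red [284 201  14  14 146] [290.2 207.4] [0.5529 0.0561 0.114 ]
orange [206 172  31   6 122] [221.2 174.7] [0.66   0.2725 0.032 ]
orange [291 251  18  30 287] [298.7 265.8] [0.397  0.0296 0.032 ]
[array([0.4693, 0.3577, 0.045 ]), array([0.486 , 0.0778, 0.045 ]), array([0.6099, 0.0895, 0.045 ]), array([0.5949, 0.3729, 0.045 ])]
```

View pics/top1.png

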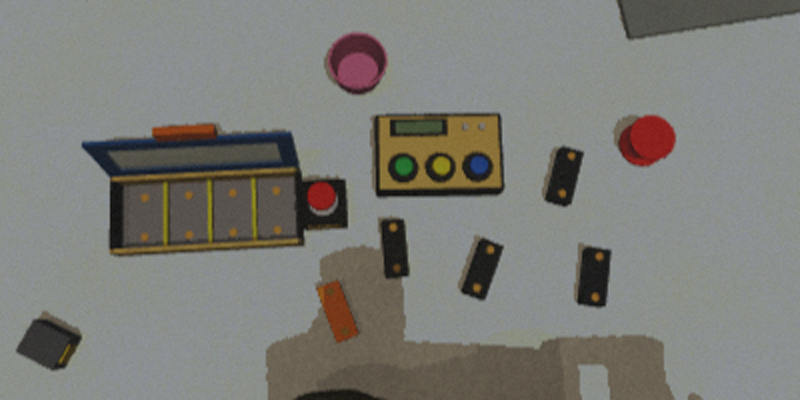

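```bash
cat >> h.py <<'E'
def packs(im):
    hsv=cv2.cvtColor(im,cv2.COLOR_BGR2HSV)
    m=(hsv[:,:,2]<60).astype(np.uint8)
    m[:110]=0;m[310:]=0;m[:,:300]=0;m[:,520:]=0
    m=cv2.morphologyEx(m,cv2.MORPH_CLOSE,np.ones((3,3)))
    n,l,st,c=cv2.connectedComponentsWithStats(m); out=[]
    for i in range(1,n):
        if 220<st[i,4]<600:
            px=np.argwhere(l==i)[:,::-1]
            w=np.array([onplane('top',p,.032)[:2] for p in px],np.float64)
            (cx,cy),(a,b),_=r=cv2.minAreaRect((w*1000).astype(np.float32))
            if not(70<max(a,b)<105): continue
            mu=w.mean(0); e,v=np.linalg.eigh(np.cov((w-mu).T)); d=v[:,1]*np.sign(v[0,1])
            out.append((c[i].round(1),mu.round(4),round(float(np.arctan2(d[1],d[0])),3),(round(a),round(b))))
    return out
def go(x,y,z,yaw):
    s=env.sense(); Rt=rot(s['orientation']); ax=Rt.apply([1,0,0]); y0=np.arctan2(ax[1],ax[0])
    d=Rt.inv().apply(np.array([x,y,z])-s['ee_pos'])*1000
    t=(yaw-y0+np.pi)%(2*np.pi)-np.pi
    tgt=R.from_euler('z',yaw)*R.from_euler('x',np.pi)
    rv=(Rt.inv()*tgt).as_rotvec()
    d2=tgt.inv().apply(np.array([x,y,z])-s['ee_pos'])*1000
    print('yaw now %.3f  z-turn %.3f'%(y0,-t),'rotvec',rv.round(3),'shift now-axes',d.round(1),'shift after-turn axes',d2.round(1))
E
python3 - <<'E'
from h import *
im=cv2.imread('pics/top0.png')
for p in packs(im): print(p)
hsv=cv2.cvtColor(im,cv2.COLOR_BGR2HSV)
m=cv2.inRange(hsv,(24,120,90),(35,255,255)); m[:, :200]=0;m[:,270:]=0
n,l,st,c=cv2.connectedComponentsWithStats(m)
for i in range(1,n):
    if st[i,4]>40:
        px=np.argwhere(l==i)[:,::-1]; w=np.array([onplane('top',p,.015)[:2] for p in px])
        mu=w.mean(0);e,v=np.linalg.eigh(np.cov((w-mu).T));print('ridge',mu,v[:,1],st[i])
for p in [(185,237),(283,234),(283,193),(185,193)]: pass
print('plunger',onplane('top',(290.2,207.4),.114))
cv2.imwrite('pics/case0.png',cv2.resize(im[165:245,165:310],None,fx=5,fy=5,interpolation=cv2.INTER_CUBIC))
E
```

```text
(array([411.5, 197.8]), array([ 0.6074, -0.3018]), -0.278, (38, 87))
(array([326.8, 234. ]), array([ 0.491 , -0.0494]), 0.098, (84, 34))
(array([370.5, 244.4]), array([ 0.4643, -0.1779]), -0.344, (36, 83))
(array([426.4, 248.1]), array([ 0.4582, -0.3424]), -0.144, (41, 83))
ridge [0.54552723 0.16186145] [-0.99712494 -0.075775  ] [256 199   3  30  65]
ridge [0.53734202 0.29287103] [-0.9961552  -0.08760601] [211 201   3  31  63]
ridge [0.54240685 0.2276699 ] [-0.99728368 -0.0736564 ] [234 200   2  31  61]
plunger [0.55286482 0.05601459 0.114     ]
```

View pics/case0.png

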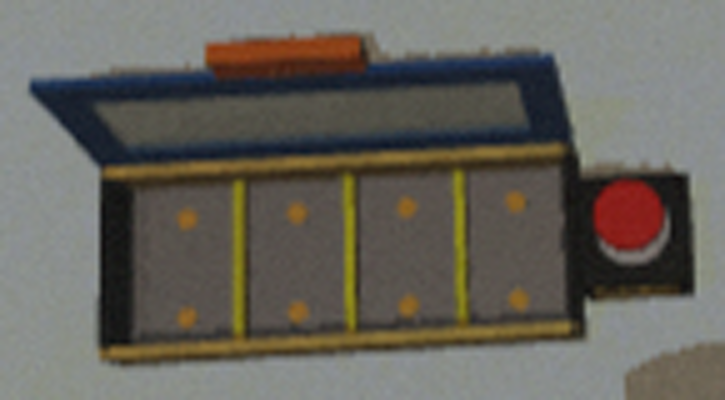

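The case crop shows four bays, each with two brass contacts. Bay centres in the crop are at about (187,267), (297,262), (407,256) and (516,250), and the plunger head is at (628,214).

Run:
```python
from h import *
im=cv2.imread('pics/top0.png')
for p in [(187.5,267.5),(297.5,262),(407.5,256),(516.5,250.5)]:
    print(onplane('top',(p[0]/5+165-.4,p[1]/5+165-.4),.006).round(4))
for p in [(188,218),(297,213),(406,207),(515,202)]: print('far',onplane('top',(p[0]/5+164.6,p[1]/5+164.6),.006).round(4))
for a,b in [((110,356),(578,331)),((105,176),(568,150))]:
    A,B=[onplane('top',(p[0]/5+164.6,p[1]/5+164.6),.045) for p in (a,b)]; print('rim',A.round(4),B.round(4),np.arctan2(A[0]-B[0],A[1]-B[1])*-1)
# lip in both views
s=cv2.imread('pics/scene0.png'); cv2.imwrite('pics/lips.png',cv2.resize(s[175:275,315:455],None,fx=5,fy=5,interpolation=cv2.INTER_CUBIC))
print(proj('scene',(.5424,.2277,.045)),proj('scene',(.5529,.056,.114)),proj('top',(.5529,.056,.114)))
go(.491,-.0494,.12,np.pi+.098)
```

```text
[0.5305 0.3257 0.006 ]
[0.5358 0.2603 0.006 ]
[0.5415 0.1946 0.006 ]
[0.5468 0.1292 0.006 ]
far [0.5606 0.3281 0.006 ]
far [0.5657 0.2629 0.006 ]
far [0.5714 0.1975 0.006 ]
far [0.5765 0.1317 0.006 ]
rim [0.4729 0.3535 0.045 ] [0.4951 0.0863 0.045 ] 0.08290942001820618
rim [0.5777 0.3666 0.045 ] [0.6018 0.0974 0.045 ] 0.08925555602627819
(np.float64(392.26396547020397), np.float64(231.15804192315815)) (np.float64(342.0288671119905), np.float64(202.1295153784495)) (np.float64(290.20587191364416), np.float64(207.38752581210537))
yaw now 0.322  z-turn -2.918 rotvec [ 0.000e+00 -1.000e-03 -2.918e+00] shift now-axes [ 450.1 -322.6  111.3] shift after-turn axes [-367.3  414.5  111. ]
```

View pics/lips.png

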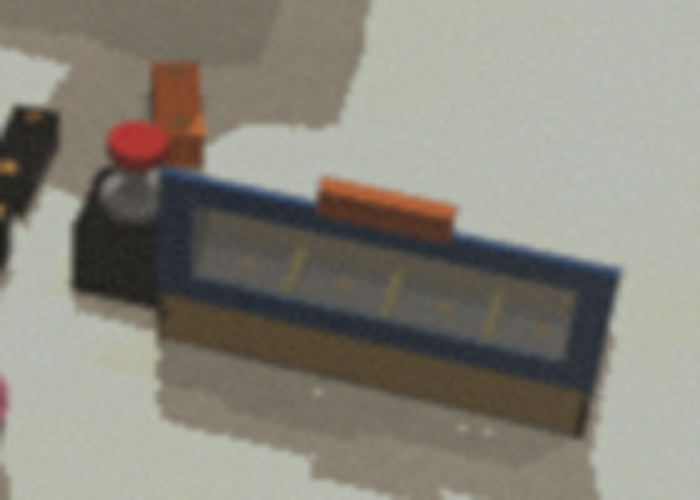

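Case centre ≈ (0.539, 0.227), yaw ≈ 0.08. I'll start with the pack at top pixel (327,234).

>>> {"api": "send_rows", "payload": {"commands": [[32,-23,0,0,0,0],[32,-23,0,0,0,0],[32,-23,0,0,0,0],[32,-23,0,0,0,0],[32,-23,0,0,0,0],[32,-23,0,0,0,0],[32,-23,0,0,0,0],[32,-23,0,0,0,0],[32,-23,0,0,0,0],[32,-23,0,0,0,0]], "jaw": 100, "newtons": 60}}

```text
clock: 1.03
ee_pos: [0.3976, -0.1768, 0.2314]
orientation: [0.0, 0.987, 0.16, 0.0]
ft_force: [0.9, -0.2, 1.3]
gripper_width: 0.0853
```

>>> {"api": "send_rows", "payload": {"commands": [[32,-23,0,0,0,0],[32,-23,0,0,0,0],[32,-23,0,0,0,0],[32,-23,0,0,0,0],[0,0,0,0,0,-0.12],[0,0,0,0,0,-0.12],[0,0,0,0,0,-0.12],[0,0,0,0,0,-0.12],[0,0,0,0,0,-0.12],[0,0,0,0,0,-0.12]]}}

```text
clock: 1.87
ee_pos: [0.4891, -0.0508, 0.2311]
orientation: [-0.0, 0.866, 0.5, -0.0]
ft_force: [0.4, 0.9, 0.6]
gripper_width: 0.0855
```

>>> {"api": "send_rows", "payload": {"commands": [[0,0,5,0,0,-0.12],[0,0,5,0,0,-0.12],[0,0,5,0,0,-0.12],[0,0,5,0,0,-0.12],[0,0,5,0,0,-0.12],[0,0,5,0,0,-0.12],[0,0,5,0,0,-0.12],[0,0,5,0,0,-0.12],[0,0,5,0,0,-0.12],[0,0,5,0,0,-0.12]]}}

```text
clock: 2.7
ee_pos: [0.4891, -0.0509, 0.1809]
orientation: [-0.0, 0.432, 0.902, -0.0]
ft_force: [0.2, -0.2, 0.3]
gripper_width: 0.0854
```

>>> {"api": "send_rows", "payload": {"commands": [[0,0,5,0,0,-0.12],[0,0,5,0,0,-0.12],[0,0,5,0,0,-0.12],[0,0,5,0,0,-0.12],[0,0,5,0,0,-0.12],[0,0,5,0,0,-0.12],[0,0,5,0,0,-0.12],[0,0,5,0,0,-0.12],[0,0,5,0,0,-0.038],[0,0,0,0,0,0]]}}

```text
clock: 3.53
ee_pos: [0.4887, -0.0507, 0.1354]
orientation: [-0.001, -0.05, 0.999, 0.0]
ft_force: [-0.4, 0.1, -0.3]
gripper_width: 0.0852
```

Run:
```python
from h import *
s,im=snap('wrist','w1.png')
print(s['clock'],s['ee_pos'],proj('wrist',(.491,-.0494,.032),s))
for p in [(.042,.017),(.042,-.017),(-.042,.017),(-.042,-.017)]:
    q=R.from_euler('z',.098).apply([*p,0])+np.array([.491,-.0494,.032]); print(np.round(proj('wrist',q,s),1))
s,im=snap('top','t1.png')
for p in packs(im): print(p)
go(.491,-.0494,.12,np.pi+.098)
```

```text
3.5333 [ 0.48870434 -0.05072915  0.13537225] (np.float64(323.75094405911835), np.float64(203.37646209974548))
[342.7 248.1]
[304.4 248.1]
[345.1 153.8]
[302.7 153.7]
(array([411.5, 197.9]), array([ 0.6073, -0.3019]), -0.272, (38, 87))
(array([426.4, 248.1]), array([ 0.4582, -0.3424]), -0.151, (41, 83))
yaw now -3.045  z-turn -0.001 rotvec [ 0.    -0.    -0.001] shift now-axes [-2.   1.3 16.3] shift after-turn axes [-2.   1.3 16.3]
```

View pics/w1.png

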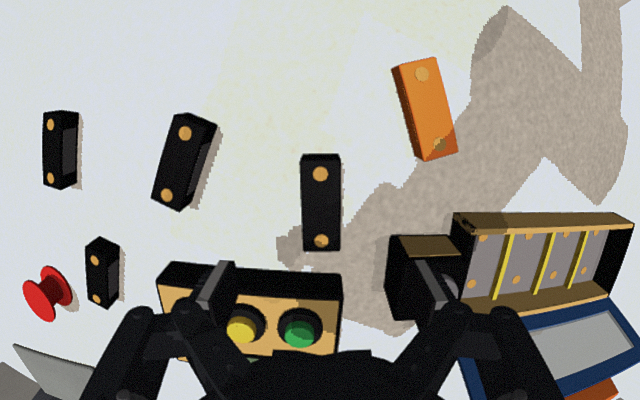

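The wrist view shows the black pack at (321,203), within 2 px of the prediction, so I'll descend.

>>> {"api": "send_rows", "payload": {"commands": [[-1,1,30,0,0,0],[-1,0,30,0,0,0],[0,0,25,0,0,0],[0,0,20,0,0,0],[0,0,12,0,0,0],[0,0,8,0,0,0],[0,0,0,0,0,0]]}}

```text
clock: 4.22
ee_pos: [0.4906, -0.0496, 0.0103]
orientation: [-0.001, -0.049, 0.999, 0.0]
ft_force: [-0.3, -0.4, 0.2]
gripper_width: 0.0854
```

>>> {"api": "send_rows", "payload": {"commands": [[0,0,0,0,0,0],[0,0,0,0,0,0],[0,0,0,0,0,0],[0,0,0,0,0,0],[0,0,0,0,0,0],[0,0,0,0,0,0],[0,0,0,0,0,0],[0,0,0,0,0,0]], "jaw": 0, "newtons": 60}}

```text
clock: 4.88
ee_pos: [0.4917, -0.0499, 0.0122]
orientation: [0.001, -0.049, 0.999, -0.0]
ft_force: [-0.9, 0.8, 7.4]
gripper_width: 0.0328
```

>>> {"api": "send_rows", "payload": {"commands": [[0,0,-10,0,0,0],[0,0,-20,0,0,0],[0,0,-30,0,0,0],[0,0,-40,0,0,0],[0,0,-40,0,0,0],[0,0,-40,0,0,0],[0,0,0,0,0,0]]}}

```text
clock: 5.47
ee_pos: [0.4936, -0.0504, 0.1992]
orientation: [0.006, -0.049, 0.999, -0.002]
ft_force: [0.6, -0.7, -0.0]
gripper_width: 0.0327
```

Run:
```python
from h import *
s,im=snap('wrist','w2.png')
print(s['gripper_width'])
go(.5315,.3207,.19,np.pi+.08)
```

```text
0.0327248801067376
yaw now -3.043  z-turn 0.018 rotvec [-0.003  0.007  0.018] shift now-axes [-75.3 365.1   4.6] shift after-turn axes [-68.6 366.4   5.3]
```

View pics/w2.png

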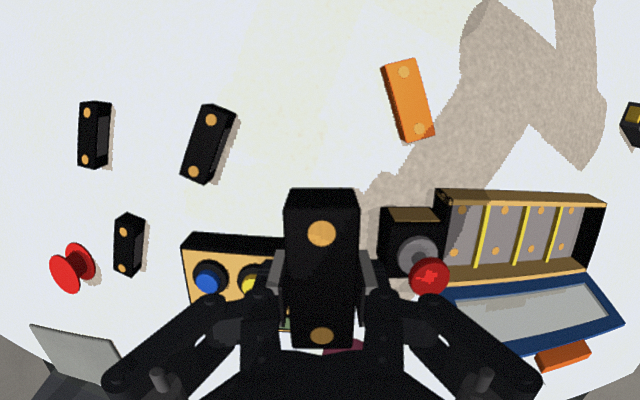

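>>> {"api": "send_rows", "payload": {"commands": [[-4,20,0,0,0,0.018],[-7,37,0,0,0,0],[-7,37,0,0,0,0],[-7,37,0,0,0,0],[-7,37,0,0,0,0],[-7,37,0,0,0,0],[-7,37,0,0,0,0],[-7,37,0,0,0,0],[-7,37,0,0,0,0],[-7,37,0,0,0,0]]}}

```text
clock: 6.35
ee_pos: [0.5283, 0.3093, 0.1898]
orientation: [-0.001, -0.04, 0.999, -0.0]
ft_force: [1.4, -1.2, -1.4]
gripper_width: 0.0326
```

>>> {"api": "send_rows", "payload": {"commands": [[0,15,0,0,0,0],[0,0,0,0,0,0],[0,0,0,0,0,0]]}}

```text
clock: 6.6
ee_pos: [0.5273, 0.3224, 0.1899]
orientation: [-0.001, -0.041, 0.999, -0.001]
ft_force: [0.1, -0.9, -1.6]
gripper_width: 0.0323
```

Run:
```python
from h import *
s,im=snap('wrist','w3.png')
print(s['gripper_width'])
go(.5315,.3207,.09,np.pi+.08)
C=np.array([.539,.227]);
for x,y,z in [(-50,-132,45),(-50,132,45),(50,132,45),(-50,66,15),(-50,0,15),(-50,-66,15),(-50,132,5)]:
    q=R.from_euler('z',.08).apply([x/1e3,y/1e3,0])+np.array([*C,z/1e3]); print((x,y,z),np.round(proj('wrist',q,s)))
```

```text
0.032337712821380045
yaw now -3.062  z-turn -0.000 rotvec [-0.001 -0.002 -0.   ] shift now-axes [ -3.9  -1.1 100.3] shift after-turn axes [ -3.8  -1.2 100.3]
(-50, -132, 45) [114. 149.]
(-50, 132, 45) [361. 140.]
(50, 132, 45) [358. 238.]
(-50, 66, 15) [293. 136.]
(-50, 0, 15) [231. 138.]
(-50, -66, 15) [176. 141.]
(-50, 132, 5) [357. 135.]
```

View pics/w3.png

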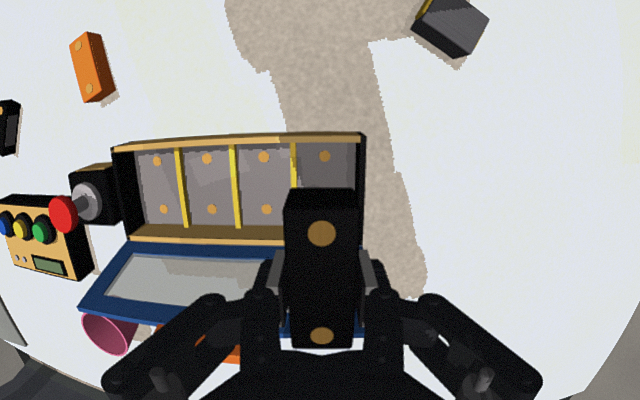

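Run:
```python
from h import *
s=env.sense()
Rt=rot(s['orientation'])
for p in [(42,17,-22),(42,-17,-22),(42,17,10),(-42,17,-22),(0,0,-22)]:
    print(p,np.round(proj('wrist',s['ee_pos']+Rt.apply(np.array(p)/1e3),s),1))
im=cv2.imread('pics/w3.png'); cv2.imwrite('pics/w3c.png',cv2.resize(im[170:360,260:390],None,fx=4,fy=3))
go(.5315,.3227,.06,np.pi+.08)
```

```text
(42, 17, -22) [364.7 199.6]
(42, -17, -22) [281.8 199.6]
(42, 17, 10) [356.4 179.9]
(-42, 17, -22) [354.5 348.3]
(0, 0, -22) [323.1 285.8]
yaw now -3.062  z-turn -0.000 rotvec [-0.001 -0.002 -0.   ] shift now-axes [ -4.2   0.9 130.3] shift after-turn axes [ -3.9   0.8 130.3]
```

View pics/w3c.png

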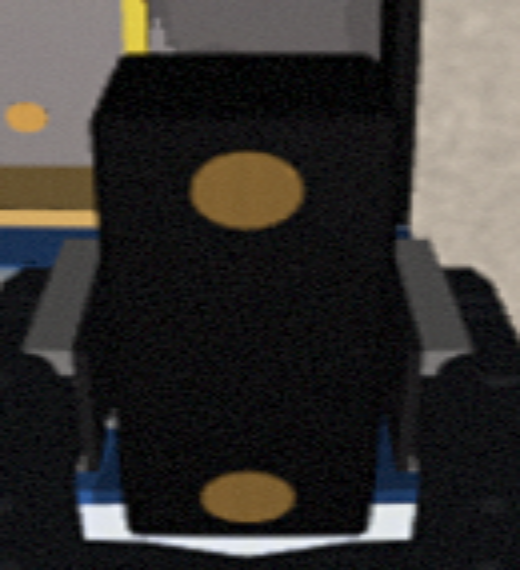

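Run:
```python
from h import *
from scipy.optimize import least_squares
s=env.sense(); Rt=rot(s['orientation'])
obs=[((42,17,0),(357,208)),((42,-17,0),(283.5,208)),((42,17,32),(352,188.5)),((42,-17,32),(290.5,188.5)),((-42,17,0),(352.5,347)),((-42,-17,0),(292.5,347))]
def f(p):
    B=R.from_rotvec([0,p[3],0])
    return np.concatenate([np.array(proj('wrist',s['ee_pos']+Rt.apply((B.apply(o)+p[:3])/1e3),s))-q for o,q in obs])
r=least_squares(f,[0,0,-20,0]); print(r.x,r.fun.round(1))
```

```text
[ -7.17864795  -0.87685814 -12.72280032  -0.02158012] [ 2.1 -0.3 -0.2 -0.3  0.4  0.7 -0.3  0.6 -1.5 -0.3 -1.  -0.4]
```

>>> {"api": "send_rows", "payload": {"commands": [[1,0,20,0,0,0],[0,0,30,0,0,0],[0,0,30,0,0,0],[0,0,20,0,0,0],[0,0,20,0,0,0],[0,0,0,0,0,0]]}}

```text
clock: 7.15
ee_pos: [0.5253, 0.3199, 0.0673]
orientation: [-0.004, -0.039, 0.999, -0.001]
ft_force: [0.5, 1.2, -2.7]
gripper_width: 0.0326
```

Run:
```python
from h import *
s,im=snap('wrist','w4.png')
print(s['gripper_width'])
go(.5265,.3227,.024,np.pi+.08)
```

```text
0.032555879068360404
yaw now -3.063  z-turn -0.002 rotvec [-0.001 -0.004 -0.002] shift now-axes [-0.5  2.1 45.8] shift after-turn axes [-0.4  2.1 45.8]
```

View pics/w4.png

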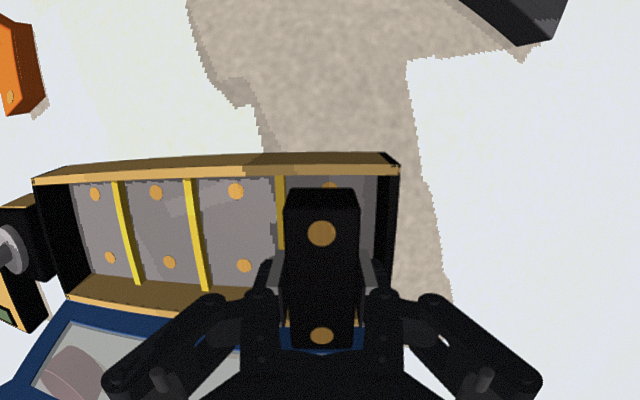

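>>> {"api": "send_rows", "payload": {"commands": [[0,1,15,0,0,0],[0,0,12,0,0,0],[0,0,6,0,0,0],[0,0,3,0,0,0],[0,0,3,0,0,0],[0,0,0,0,0,0]]}}

```text
clock: 7.7
ee_pos: [0.527, 0.3233, 0.0323]
orientation: [-0.0, -0.04, 0.999, -0.0]
ft_force: [-0.3, 0.2, -1.7]
gripper_width: 0.0328
```

>>> {"api": "send_rows", "payload": {"commands": [[0,0,4,0,0,0],[0,0,3,0,0,0],[0,0,2,0,0,0],[0,0,0,0,0,0]]}}

```text
clock: 8.03
ee_pos: [0.5267, 0.3234, 0.0228]
orientation: [-0.0, -0.04, 0.999, -0.0]
ft_force: [-0.3, -0.3, -1.9]
gripper_width: 0.0326
```

>>> {"api": "send_rows", "payload": {"commands": [[0,0,2,0,0,0],[0,0,2,0,0,0],[0,0,0,0,0,0]]}}

```text
clock: 8.28
ee_pos: [0.5268, 0.3234, 0.0189]
orientation: [-0.0, -0.04, 0.999, -0.0]
ft_force: [-0.1, 0.7, -2.0]
gripper_width: 0.0324
```

>>> {"api": "send_rows", "payload": {"commands": [[0,0,1.5,0,0,0],[0,0,1.5,0,0,0],[0,0,0,0,0,0]]}}

```text
clock: 8.53
ee_pos: [0.5271, 0.3235, 0.0173]
orientation: [0.0, -0.04, 0.999, -0.0]
ft_force: [-3.0, -0.8, 7.0]
gripper_width: 0.0325
```

Run:
```python
from h import *
s,im=snap('wrist','w5.png')
```

```text
(no output)
```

View pics/w5.png

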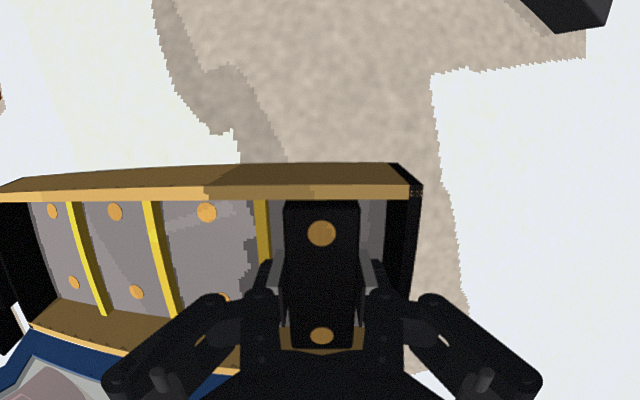

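>>> {"api": "send_rows", "payload": {"commands": [[0,0,0,0,0,0],[0,0,0,0,0,0],[0,0,0,0,0,0],[0,0,0,0,0,0]], "jaw": 52}}

```text
clock: 8.92
ee_pos: [0.5273, 0.3224, 0.0165]
orientation: [0.0, -0.04, 0.999, -0.001]
ft_force: [-0.5, -7.1, 3.3]
gripper_width: 0.0445
```

>>> {"api": "send_rows", "payload": {"commands": [[0,0,-5,0,0,0],[0,0,-15,0,0,0],[0,0,-25,0,0,0],[0,0,-35,0,0,0],[0,0,-40,0,0,0],[0,0,-40,0,0,0],[0,0,0,0,0,0]]}}

```text
clock: 9.5
ee_pos: [0.5297, 0.3248, 0.1852]
orientation: [0.007, -0.04, 0.999, 0.002]
ft_force: [0.3, 0.2, 1.2]
gripper_width: 0.0443
```

Run:
```python
from h import *
s,im=snap('wrist','w6.png')
s2,im=snap('top','t6.png',(130,110,530,310),2)
for p in packs(im): print(p)
go(.4643,-.1779,.18,np.pi-.344)
```

```text
(array([411.5, 197.8]), array([ 0.6074, -0.3019]), -0.279, (38, 87))
(array([370.5, 244.3]), array([ 0.4646, -0.178 ]), -0.342, (36, 83))
(array([426.3, 248.1]), array([ 0.4583, -0.3423]), -0.151, (41, 83))
yaw now -3.061  z-turn 0.424 rotvec [0.002 0.003 0.424] shift now-axes [ 103.2 -495.    -3. ] shift after-turn axes [-109.7 -493.6   -2. ]
```

View pics/w6.png

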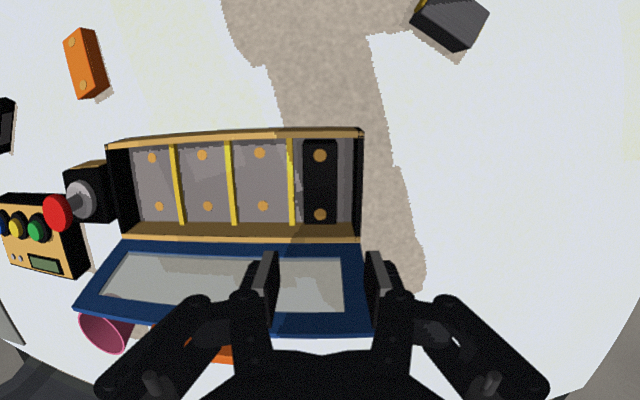

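View pics/t6.png

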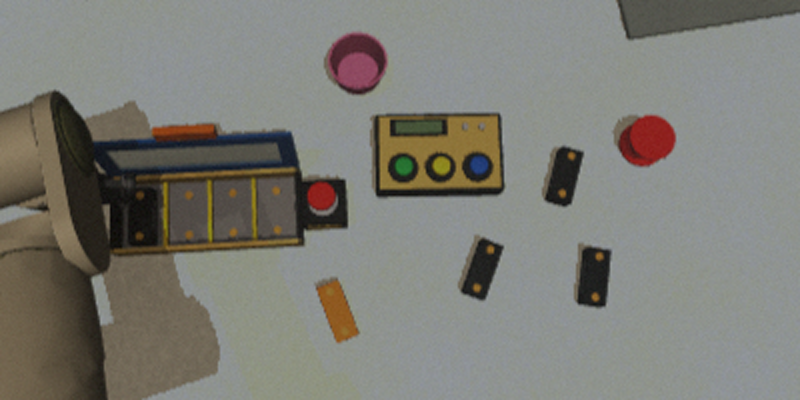

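First pack lies flat in the left bay at wrist (319,181). Next is the pack at top (371,244).

>>> {"api": "send_rows", "payload": {"commands": [[5,-20,0,0,0,0],[8,-40,0,0,0,0],[8,-40,0,0,0,0],[8,-40,0,0,0,0],[8,-40,0,0,0,0],[8,-40,0,0,0,0],[8,-40,0,0,0,0],[8,-40,0,0,0,0],[8,-40,0,0,0,0],[8,-40,0,0,0,0]], "jaw": 100}}

```text
clock: 10.43
ee_pos: [0.4795, -0.0631, 0.1751]
orientation: [-0.001, -0.04, 0.999, 0.001]
ft_force: [0.7, -0.3, -0.2]
gripper_width: 0.0854
```

>>> {"api": "send_rows", "payload": {"commands": [[8,-40,0,0,0,0],[8,-40,0,0,0,0],[8,-35,0,0,0,0],[4,0,10,0,0,0.106],[0,0,10,0,0,0.106],[0,0,10,0,0,0.106],[0,0,10,0,0,0.106],[0,0,0,0,0,0],[0,0,0,0,0,0]]}}

```text
clock: 11.18
ee_pos: [0.4615, -0.178, 0.1353]
orientation: [-0.001, 0.17, 0.986, 0.001]
ft_force: [-0.3, -1.2, 0.2]
gripper_width: 0.0851
```

Run:
```python
from h import *
s,im=snap('wrist','w7.png')
C=np.array([.4645,-.178,.032])
for p in [(.042,.017),(.042,-.017),(-.042,.017),(-.042,-.017)]:
    print(np.round(proj('wrist',R.from_euler('z',-.343).apply([*p,0])+C,s),1))
go(.4645,-.178,.010,np.pi-.343)
```

```text
[341.9 248.4]
[303.7 248.3]
[344.4 154.1]
[302. 154.]
yaw now 2.801  z-turn 0.003 rotvec [ 0.    -0.001  0.003] shift now-axes [ -2.6   1.1 126. ] shift after-turn axes [ -2.4   1.1 126. ]
```

View pics/w7.png

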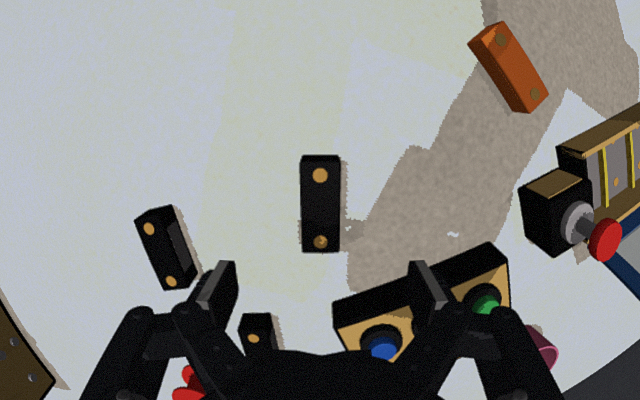

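>>> {"api": "send_rows", "payload": {"commands": [[-2,0,30,0,0,0],[-2,0,30,0,0,0],[-1,0,25,0,0,0],[-1,0,20,0,0,0],[0,0,12,0,0,0],[0,0,9,0,0,0],[0,0,0,0,0,0]]}}

```text
clock: 11.82
ee_pos: [0.4671, -0.1801, 0.0092]
orientation: [-0.001, 0.17, 0.985, 0.0]
ft_force: [-0.3, -0.0, -0.7]
gripper_width: 0.0851
```

>>> {"api": "send_rows", "payload": {"commands": [[0,0,0,0,0,0],[0,0,0,0,0,0],[0,0,0,0,0,0],[0,0,0,0,0,0],[0,0,0,0,0,0],[0,0,0,0,0,0],[0,0,0,0,0,0],[0,0,0,0,0,0]], "jaw": 0, "newtons": 60}}

```text
clock: 12.48
ee_pos: [0.4681, -0.1807, 0.0112]
orientation: [0.001, 0.171, 0.985, -0.0]
ft_force: [-0.6, 1.4, 6.6]
gripper_width: 0.033
```

>>> {"api": "send_rows", "payload": {"commands": [[0,0,-10,0,0,0],[0,0,-20,0,0,0],[0,0,-30,0,0,0],[0,0,-40,0,0,0],[0,0,-40,0,0,0],[0,0,-40,0,0,0],[0,0,0,0,0,0],[0,0,0,0,0,0]]}}

```text
clock: 13.15
ee_pos: [0.468, -0.1807, 0.1924]
orientation: [0.002, 0.171, 0.985, -0.001]
ft_force: [0.5, 0.2, -3.2]
gripper_width: 0.0331
```

Run:
```python
from h import *
s,im=snap('wrist','w8.png',(240,150,400,370),3)
print(s['gripper_width'])
go(.5285,.2599,.19,np.pi+.08)
```

```text
0.033059094004812675
yaw now 2.798  z-turn -0.424 rotvec [-0.     0.    -0.424] shift now-axes [9.07e+01 4.35e+02 3.00e-01] shift after-turn axes [-9.620e+01  4.338e+02  4.000e-01]
```

View pics/w8.png

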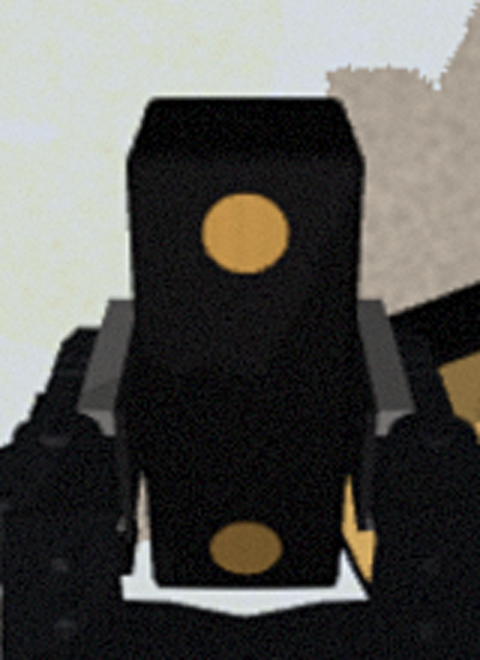

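>>> {"api": "send_rows", "payload": {"commands": [[0,0,0,0,0,-0.106],[0,0,0,0,0,-0.106],[0,0,0,0,0,-0.106],[0,0,0,0,0,-0.106],[-4,20,0,0,0,0],[-9,38,0,0,0,0],[-9,38,0,0,0,0],[-9,38,0,0,0,0],[-9,38,0,0,0,0],[-9,38,0,0,0,0]]}}

```text
clock: 14.03
ee_pos: [0.4985, 0.0348, 0.1885]
orientation: [-0.002, -0.04, 0.999, 0.0]
ft_force: [1.7, -0.3, -2.5]
gripper_width: 0.0328
```

>>> {"api": "send_rows", "payload": {"commands": [[-9,38,0,0,0,0],[-9,38,0,0,0,0],[-9,38,0,0,0,0],[-9,38,0,0,0,0],[-9,38,0,0,0,0],[-8,34,0,0,0,0],[0,0,0,0,0,0],[0,0,0,0,0,0]]}}

```text
clock: 14.7
ee_pos: [0.5334, 0.2615, 0.1878]
orientation: [-0.002, -0.041, 0.999, -0.001]
ft_force: [-0.1, -0.9, -2.0]
gripper_width: 0.0328
```

Run:
```python
from h import *
s,im=snap('wrist','w9.png')
print(s['gripper_width'])
go(.535,.2599,.030,np.pi+.08)
```

```text
0.032837533244805706
yaw now -3.060  z-turn 0.001 rotvec [-0.001 -0.004  0.001] shift now-axes [ -1.9  -0.3 158.2] shift after-turn axes [ -1.3  -0.5 158.3]
```

View pics/w9.png

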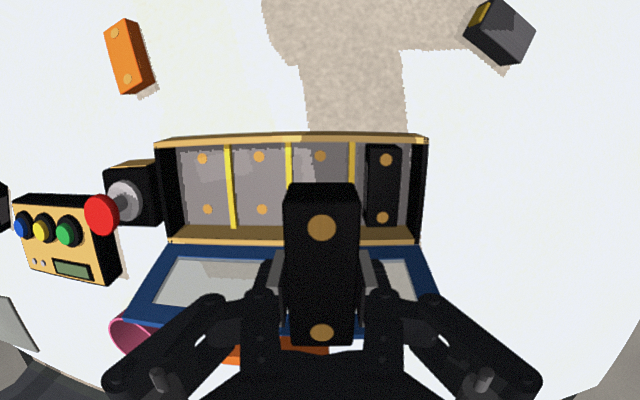

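>>> {"api": "send_rows", "payload": {"commands": [[-1,0,20,0,0,0],[0,0,35,0,0,0],[0,0,35,0,0,0],[0,0,30,0,0,0],[0,0,20,0,0,0],[0,0,10,0,0,0],[0,0,8,0,0,0],[0,0,0,0,0,0]]}}

```text
clock: 15.42
ee_pos: [0.5352, 0.2596, 0.0314]
orientation: [-0.001, -0.04, 0.999, -0.0]
ft_force: [-0.4, -0.4, -1.3]
gripper_width: 0.033
```

>>> {"api": "send_rows", "payload": {"commands": [[0,0,5,0,0,0],[0,0,4,0,0,0],[0,0,2,0,0,0],[0,0,1.5,0,0,0],[0,0,0,0,0,0]]}}

```text
clock: 15.83
ee_pos: [0.5355, 0.2605, 0.0199]
orientation: [0.0, -0.04, 0.999, 0.0]
ft_force: [0.2, -0.1, -2.2]
gripper_width: 0.0329
```

>>> {"api": "send_rows", "payload": {"commands": [[0,0,2,0,0,0],[0,0,1.5,0,0,0],[0,0,1,0,0,0],[0,0,0,0,0,0]]}}

```text
clock: 16.17
ee_pos: [0.5356, 0.2605, 0.0163]
orientation: [0.0, -0.04, 0.999, -0.0]
ft_force: [-3.2, -1.4, 6.5]
gripper_width: 0.0328
```

>>> {"api": "send_rows", "payload": {"commands": [[0,0,0,0,0,0],[0,0,0,0,0,0],[0,0,0,0,0,0],[0,0,0,0,0,0]], "jaw": 52}}

```text
clock: 16.5
ee_pos: [0.5356, 0.2604, 0.0152]
orientation: [0.0, -0.04, 0.999, 0.0]
ft_force: [-0.9, 0.5, 0.3]
gripper_width: 0.0445
```

>>> {"api": "send_rows", "payload": {"commands": [[0,0,-5,0,0,0],[0,0,-15,0,0,0],[0,0,-25,0,0,0],[0,0,-35,0,0,0],[0,0,-40,0,0,0],[0,0,-40,0,0,0],[0,0,0,0,0,0]]}}

```text
clock: 17.08
ee_pos: [0.5383, 0.2613, 0.184]
orientation: [0.007, -0.04, 0.999, 0.001]
ft_force: [1.0, 1.0, 0.8]
gripper_width: 0.0443
```

Run:
```python
from h import *
s,im=snap('wrist','w10.png')
s2,im=snap('top','t10.png')
P=packs(im)
for p in P: print(p)
p=P[-1]
go(p[1][0],p[1][1],.13,np.pi+p[2])
```

```text
(array([411.6, 197.8]), array([ 0.6076, -0.302 ]), -0.276, (38, 87))
(array([426.3, 248.2]), array([ 0.4579, -0.3423]), -0.141, (40, 83))
yaw now -3.061  z-turn 0.221 rotvec [0.001 0.003 0.221] shift now-axes [ 126.3 -594.7   46.2] shift after-turn axes [  -7.4 -607.9   47. ]
```

View pics/w10.png

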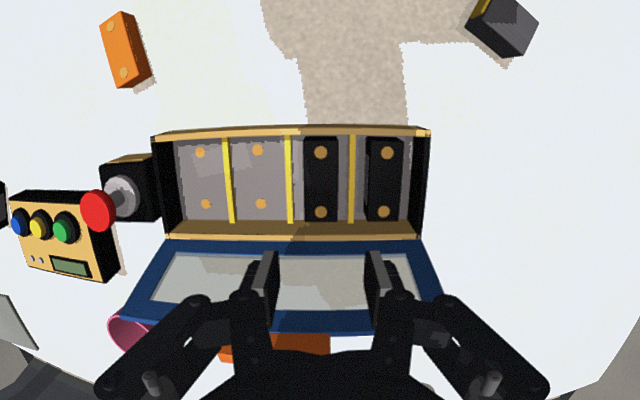

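Two packs are placed. Next is the pack at top (426,248).

>>> {"api": "send_rows", "payload": {"commands": [[4,-20,0,0,0,0],[8,-40,0,0,0,0],[8,-40,0,0,0,0],[8,-40,0,0,0,0],[8,-40,0,0,0,0],[8,-40,0,0,0,0],[8,-40,0,0,0,0],[8,-40,0,0,0,0],[8,-40,0,0,0,0],[8,-40,0,0,0,0]], "jaw": 100}}

```text
clock: 18.02
ee_pos: [0.4889, -0.126, 0.1741]
orientation: [-0.001, -0.04, 0.999, 0.001]
ft_force: [0.2, -0.1, -0.0]
gripper_width: 0.0854
```

>>> {"api": "send_rows", "payload": {"commands": [[8,-40,0,0,0,0],[8,-40,0,0,0,0],[8,-40,0,0,0,0],[8,-40,0,0,0,0],[8,-40,10,0,0,0],[8,-15,10,0,0,0.11],[0,0,10,0,0,0.11],[0,0,10,0,0,0],[0,0,5,0,0,0],[0,0,0,0,0,0]]}}

```text
clock: 18.85
ee_pos: [0.4593, -0.341, 0.1286]
orientation: [-0.001, 0.068, 0.998, 0.001]
ft_force: [0.1, 0.3, 0.1]
gripper_width: 0.0856
```

Run:
```python
from h import *
s,im=snap('wrist','w11.png')
C=np.array([.458,-.3423,.032])
for p in [(.042,.017),(.042,-.017),(-.042,.017),(-.042,-.017)]:
    print(np.round(proj('wrist',R.from_euler('z',-.147).apply([*p,0])+C,s),1))
go(.463,-.343,.010,np.pi-.147)
```

```text
[339.4 248.2]
[300.  247.8]
[342.6 150.9]
[298.9 150.5]
yaw now 3.005  z-turn 0.011 rotvec [ 0.001 -0.001  0.011] shift now-axes [ -3.7  -1.3 119.7] shift after-turn axes [ -3.6  -1.1 119.7]
```

View pics/w11.png

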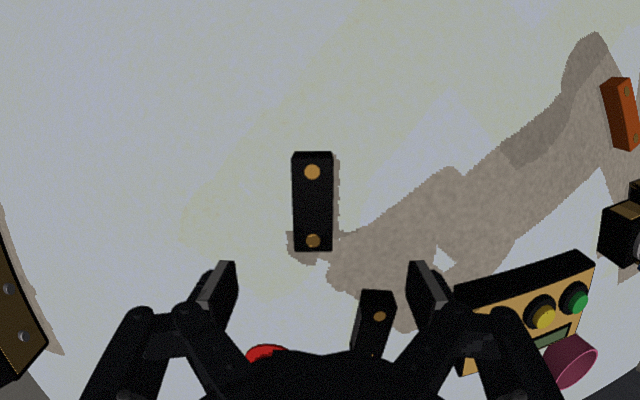

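>>> {"api": "send_rows", "payload": {"commands": [[-2,-4,30,0,0,0.011],[-2,-3,30,0,0,0],[0,0,25,0,0,0],[0,0,15,0,0,0],[0,0,12,0,0,0],[0,0,8,0,0,0],[0,0,0,0,0,0]]}}

```text
clock: 19.48
ee_pos: [0.4625, -0.3492, 0.0096]
orientation: [-0.0, 0.075, 0.997, 0.0]
ft_force: [-0.1, 0.4, 0.1]
gripper_width: 0.0853
```

>>> {"api": "send_rows", "payload": {"commands": [[0,0,0,0,0,0],[0,0,0,0,0,0],[0,0,0,0,0,0],[0,0,0,0,0,0],[0,0,0,0,0,0],[0,0,0,0,0,0],[0,0,0,0,0,0],[0,0,0,0,0,0]], "jaw": 0, "newtons": 60}}

```text
clock: 20.15
ee_pos: [0.463, -0.3502, 0.0114]
orientation: [0.001, 0.075, 0.997, -0.001]
ft_force: [-0.5, 0.0, 6.1]
gripper_width: 0.0324
```

>>> {"api": "send_rows", "payload": {"commands": [[0,0,-10,0,0,0],[0,0,-20,0,0,0],[0,0,-30,0,0,0],[0,0,-40,0,0,0],[0,0,-40,0,0,0],[0,0,-40,0,0,0],[0,0,0,0,0,0],[0,0,0,0,0,0]]}}

```text
clock: 20.82
ee_pos: [0.463, -0.3502, 0.1928]
orientation: [0.002, 0.075, 0.997, -0.002]
ft_force: [-0.1, 0.7, -1.8]
gripper_width: 0.0326
```

Run:
```python
from h import *
s,im=snap('wrist','w12.png',(240,150,400,370),3)
print(s['gripper_width'])
go(.540,.1981,.19,np.pi+.08)
```

```text
0.032612563912982895
yaw now 2.991  z-turn -0.231 rotvec [-0.     0.    -0.231] shift now-axes [5.500e+00 5.531e+02 5.000e-01] shift after-turn axes [-121.2  539.7    0.6]
```

View pics/w12.png

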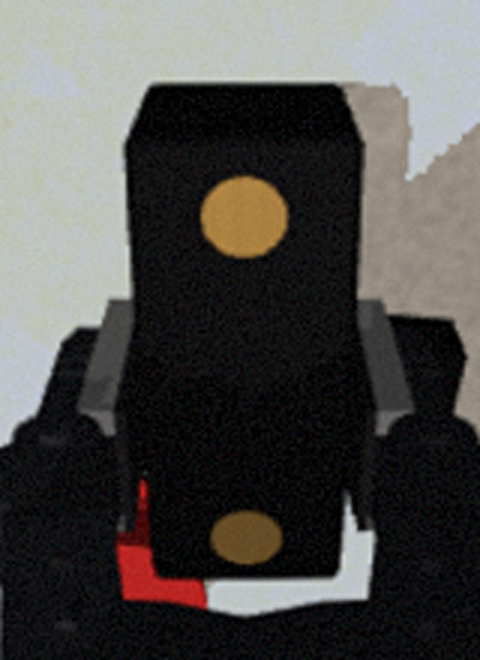

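>>> {"api": "send_rows", "payload": {"commands": [[0,0,0,0,0,-0.115],[0,0,0,0,0,-0.116],[-4,20,0,0,0,0],[-9,39,0,0,0,0],[-9,39,0,0,0,0],[-9,39,0,0,0,0],[-9,39,0,0,0,0],[-9,39,0,0,0,0],[-9,39,0,0,0,0],[-9,39,0,0,0,0]]}}

```text
clock: 21.7
ee_pos: [0.5049, -0.0502, 0.1888]
orientation: [-0.002, -0.04, 0.999, 0.001]
ft_force: [0.2, -0.9, -0.8]
gripper_width: 0.0327
```

>>> {"api": "send_rows", "payload": {"commands": [[-9,39,0,0,0,0],[-9,39,0,0,0,0],[-9,39,0,0,0,0],[-9,39,0,0,0,0],[-9,39,0,0,0,0],[-9,39,0,0,0,0],[-10,39,0,0,0,0],[0,13,0,0,0,0],[0,0,0,0,0,0],[0,0,0,0,0,0]]}}

```text
clock: 22.53
ee_pos: [0.5459, 0.2378, 0.1887]
orientation: [-0.002, -0.041, 0.999, -0.0]
ft_force: [0.9, -0.6, -2.0]
gripper_width: 0.0324
```

Run:
```python
from h import *
s,im=snap('wrist','w13.png')
print(s['gripper_width'])
go(.542,.1981,.017,np.pi+.08)
```

```text
0.03236679423960122
yaw now -3.062  z-turn -0.000 rotvec [-0.001 -0.002 -0.   ] shift now-axes [  6.9 -38.3 172.2] shift after-turn axes [  7.4 -38.5 172.2]
```

View pics/w13.png

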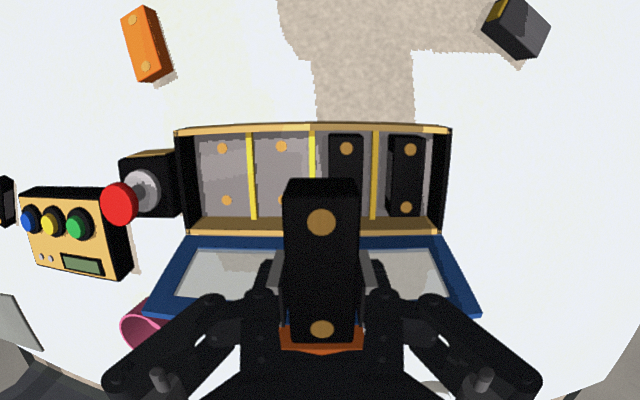

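>>> {"api": "send_rows", "payload": {"commands": [[2,-10,0,0,0,0],[3,-18,0,0,0,0],[2,-10,0,0,0,0],[0,0,35,0,0,0],[0,0,35,0,0,0],[0,0,35,0,0,0],[0,0,30,0,0,0],[0,0,15,0,0,0],[0,0,8,0,0,0],[0,0,0,0,0,0]]}}

```text
clock: 23.42
ee_pos: [0.5422, 0.1982, 0.0312]
orientation: [-0.001, -0.039, 0.999, -0.0]
ft_force: [0.2, -0.0, -0.9]
gripper_width: 0.0327
```

Run:
```python
from h import *
s,im=snap('wrist','w14.png')
print(s['gripper_width'],s['ft_force'])
go(.542,.1981,.017,np.pi+.08)
```

```text
0.032671923701267695 [ 0.22850661 -0.0281189  -0.86739574]
yaw now -3.063  z-turn -0.001 rotvec [-0.    -0.    -0.001] shift now-axes [ 1.  -0.4 15.7] shift after-turn axes [ 1.  -0.4 15.7]
```

View pics/w14.png

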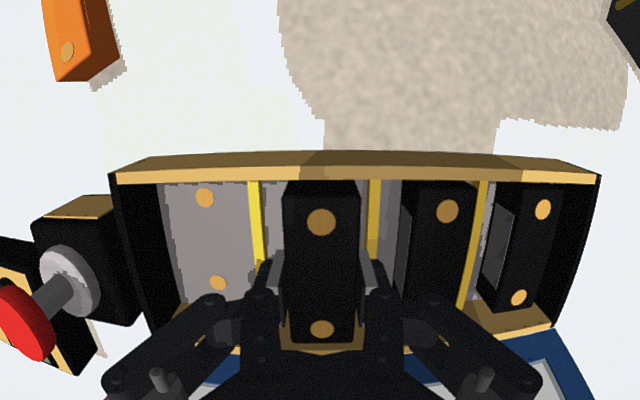

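>>> {"api": "send_rows", "payload": {"commands": [[-1,0,6,0,0,0],[-1,0,4,0,0,0],[0,0,2,0,0,0],[0,0,2,0,0,0],[0,0,1,0,0,0],[0,0,0,0,0,0]]}}

```text
clock: 23.97
ee_pos: [0.5447, 0.1996, 0.0173]
orientation: [-0.0, -0.04, 0.999, 0.0]
ft_force: [0.2, -0.0, -1.4]
gripper_width: 0.0328
```

>>> {"api": "send_rows", "payload": {"commands": [[0,0,1,0,0,0],[0,0,1,0,0,0],[0,0,0,0,0,0]]}}

```text
clock: 24.22
ee_pos: [0.545, 0.1997, 0.0163]
orientation: [0.0, -0.04, 0.999, -0.0]
ft_force: [-3.1, -0.4, 6.8]
gripper_width: 0.0325
```

>>> {"api": "send_rows", "payload": {"commands": [[0,0,0,0,0,0],[0,0,0,0,0,0],[0,0,0,0,0,0],[0,0,0,0,0,0]], "jaw": 52}}

```text
clock: 24.55
ee_pos: [0.5448, 0.1996, 0.0153]
orientation: [-0.0, -0.04, 0.999, -0.0]
ft_force: [-0.5, 0.4, 0.0]
gripper_width: 0.0445
```

>>> {"api": "send_rows", "payload": {"commands": [[0,0,-5,0,0,0],[0,0,-15,0,0,0],[0,0,-25,0,0,0],[0,0,-35,0,0,0],[0,0,-40,0,0,0],[0,0,-40,0,0,0],[0,0,0,0,0,0]]}}

```text
clock: 25.13
ee_pos: [0.5477, 0.2002, 0.1839]
orientation: [0.007, -0.04, 0.999, 0.001]
ft_force: [0.9, -0.1, 0.9]
gripper_width: 0.0447
```

Run:
```python
from h import *
s,im=snap('wrist','w15.png')
s2,im=snap('top','t15.png')
P=packs(im)
for p in P: print(p)
p=P[0]
go(p[1][0]+.003,p[1][1],.13,np.pi+p[2])
```

```text
(array([411.5, 197.9]), array([ 0.6072, -0.302 ]), -0.276, (38, 87))
yaw now -3.061  z-turn 0.356 rotvec [0.001 0.003 0.356] shift now-axes [ -24.3 -505.3   47. ] shift after-turn axes [-199.2 -465.    47. ]
```

View pics/w15.png

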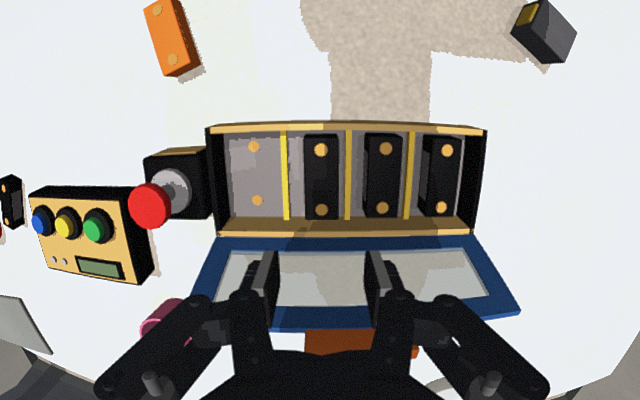

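>>> {"api": "send_rows", "payload": {"commands": [[0,-20,0,0,0,0],[-2,-40,0,0,0,0],[-2,-40,0,0,0,0],[-2,-40,0,0,0,0],[-2,-40,0,0,0,0],[-2,-40,0,0,0,0],[-2,-40,0,0,0,0],[-2,-40,0,0,0,0],[-2,-40,0,0,0,0],[-2,-40,0,0,0,0]], "jaw": 100}}

```text
clock: 26.07
ee_pos: [0.5925, -0.1795, 0.1738]
orientation: [-0.001, -0.04, 0.999, 0.001]
ft_force: [1.0, 1.4, 0.0]
gripper_width: 0.0853
```

>>> {"api": "send_rows", "payload": {"commands": [[-2,-40,0,0,0,0],[-2,-40,0,0,0,0],[-2,-40,0,0,0,0],[0,-5,10,0,0,0.118],[0,0,10,0,0,0.119],[0,0,10,0,0,0.119],[0,0,10,0,0,0],[0,0,5,0,0,0],[0,0,0,0,0,0]]}}

```text
clock: 26.82
ee_pos: [0.6085, -0.3012, 0.1282]
orientation: [-0.002, 0.136, 0.991, 0.001]
ft_force: [0.3, 0.8, -0.1]
gripper_width: 0.0854
```

Run:
```python
from h import *
s,im=snap('wrist','w16.png')
C=np.array([.6072,-.302,.032])
for p in [(.042,.017),(.042,-.017),(-.042,.017),(-.042,-.017)]:
    print(np.round(proj('wrist',R.from_euler('z',-.276).apply([*p,0])+C,s),1))
go(.6072+.003,-.302,.010,np.pi-.276)
```

```text
[340.1 248.3]
[300.6 248.1]
[342.5 150.9]
[298.8 150.7]
yaw now 2.869  z-turn 0.003 rotvec [ 0.001 -0.002  0.003] shift now-axes [ -1.5  -0.2 119.5] shift after-turn axes [-1.300e+00 -1.000e-01  1.195e+02]
```

View pics/w16.png

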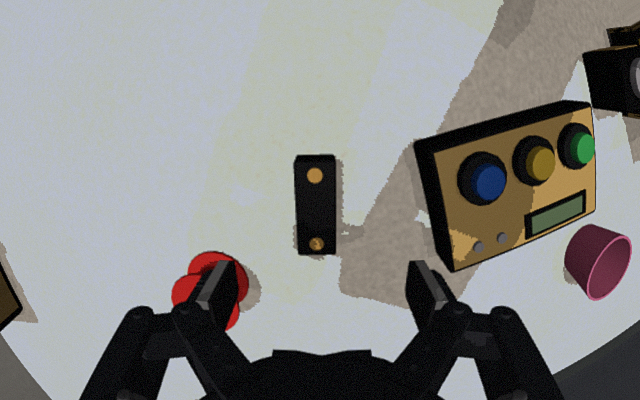

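Run:
```python
from h import *
print(onplane('top',(454.9,179.6),.05))
s=env.sense()
for p in [(.0,-.057,0),(.011,-.057,0),(-.011,-.057,0)]:
    q=s['ee_pos']+rot(s['orientation']).apply(p); q[2]=.05; print(q, proj('wrist',q,s))
```

```text
[ 0.66345554 -0.42903569  0.05      ]
[ 0.59359851 -0.35640165  0.05      ] (np.float64(248.52660371153786), np.float64(209.95766242245904))
[ 0.58300518 -0.35343836  0.05      ] (np.float64(247.4573941968696), np.float64(196.45189186531826))
[ 0.60419184 -0.35936494  0.05      ] (np.float64(249.65198136907685), np.float64(223.05381559538054))
```

>>> {"api": "send_rows", "payload": {"commands": [[-3,-3,30,0,0,0],[-2,-2,30,0,0,0],[0,0,25,0,0,0],[0,0,15,0,0,0],[0,0,12,0,0,0],[0,0,8,0,0,0],[0,0,0,0,0,0]]}}

```text
clock: 27.45
ee_pos: [0.6124, -0.3077, 0.0094]
orientation: [-0.001, 0.137, 0.991, 0.0]
ft_force: [-0.0, -0.1, -1.1]
gripper_width: 0.0854
```

>>> {"api": "send_rows", "payload": {"commands": [[0,0,0,0,0,0],[0,0,0,0,0,0],[0,0,0,0,0,0],[0,0,0,0,0,0],[0,0,0,0,0,0],[0,0,0,0,0,0],[0,0,0,0,0,0],[0,0,0,0,0,0]], "jaw": 0, "newtons": 60}}

```text
clock: 28.12
ee_pos: [0.6131, -0.3084, 0.0115]
orientation: [0.001, 0.137, 0.991, -0.0]
ft_force: [-0.7, 0.0, 7.1]
gripper_width: 0.0328
```

>>> {"api": "send_rows", "payload": {"commands": [[0,0,-10,0,0,0],[0,0,-20,0,0,0],[0,0,-30,0,0,0],[0,0,-40,0,0,0],[0,0,-40,0,0,0],[0,0,-40,0,0,0],[0,0,0,0,0,0],[0,0,0,0,0,0]]}}

```text
clock: 28.78
ee_pos: [0.6131, -0.3083, 0.193]
orientation: [0.002, 0.137, 0.991, -0.001]
ft_force: [0.1, 0.2, -2.1]
gripper_width: 0.0326
```

Run:
```python
from h import *
s,im=snap('wrist','w17.png',(240,150,400,370),3)
print(s['gripper_width'])
go(.546,.1365,.19,np.pi+.08)
```

```text
0.032619840095442824
yaw now 2.866  z-turn -0.356 rotvec [ 0.    -0.    -0.356] shift now-axes [1.849e+02 4.095e+02 4.000e-01] shift after-turn axes [3.070e+01 4.482e+02 3.000e-01]
```

View pics/w17.png

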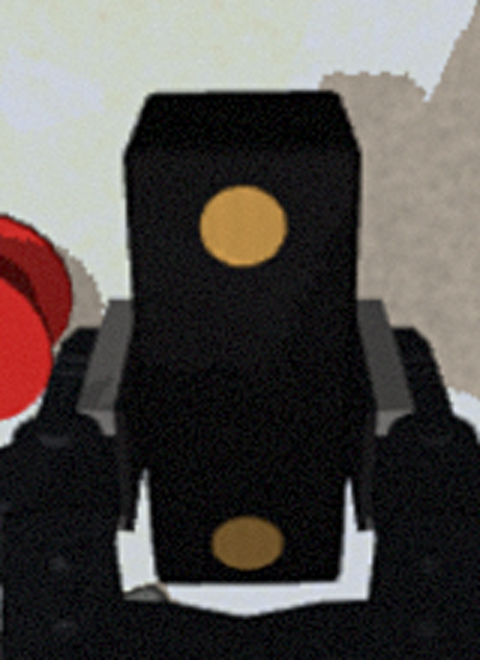

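>>> {"api": "send_rows", "payload": {"commands": [[0,0,0,0,0,-0.118],[0,0,0,0,0,-0.119],[0,0,0,0,0,-0.119],[2,20,0,0,0,0],[3,39,0,0,0,0],[3,39,0,0,0,0],[3,39,0,0,0,0],[3,39,0,0,0,0],[3,39,0,0,0,0],[3,39,0,0,0,0]]}}

```text
clock: 29.67
ee_pos: [0.5707, -0.0544, 0.1883]
orientation: [-0.002, -0.04, 0.999, 0.001]
ft_force: [0.4, -0.3, -1.5]
gripper_width: 0.0328
```

>>> {"api": "send_rows", "payload": {"commands": [[3,39,0,0,0,0],[3,39,0,0,0,0],[3,39,0,0,0,0],[2,39,0,0,0,0],[0,38,0,0,0,0],[0,0,0,0,0,0],[0,0,0,0,0,0],[0,0,0,0,0,0]]}}

```text
clock: 30.33
ee_pos: [0.5452, 0.1358, 0.1889]
orientation: [-0.001, -0.04, 0.999, -0.0]
ft_force: [0.4, -1.2, -0.1]
gripper_width: 0.0326
```

Run:
```python
from h import *
s,im=snap('wrist','w18.png')
print(s['gripper_width'])
go(.5465,.1365,.030,np.pi+.08)
```

```text
0.03262907336607132
yaw now -3.062  z-turn -0.001 rotvec [-0.    -0.002 -0.001] shift now-axes [ -1.5   1.2 159.2] shift after-turn axes [ -1.1   1.2 159.2]
```

View pics/w18.png

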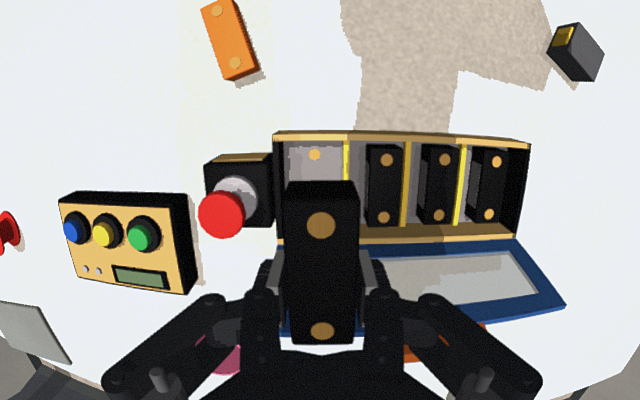

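Run:
```python
from h import *
s=env.sense();Rt=rot(s['orientation'])
for uv in [(105,385),(125,368),(190,297),(225,297),(240,330),(250,290),(205,295)]:
    o,d=ray('wrist',uv,s); o=Rt.inv().apply(o-s['ee_pos'])*1e3; d=Rt.inv().apply(d)
    # intersect tool x plane = +11 (front face of finger, 22 wide) 
    for X in (11,):
        t=(X-o[0])/d[0]; print(uv,X,(o+t*d).round(0))
```

```text
(105, 385) 11 [ 11. -63. -99.]
(125, 368) 11 [ 11. -60. -91.]
(190, 297) 11 [ 11. -52. -50.]
(225, 297) 11 [ 11. -38. -48.]
(240, 330) 11 [ 11. -28. -66.]
(250, 290) 11 [ 11. -29. -42.]
(205, 295) 11 [ 11. -46. -48.]
```

>>> {"api": "send_rows", "payload": {"commands": [[-1,4,20,0,0,0],[0,0,30,0,0,0],[0,0,30,0,0,0],[0,0,25,0,0,0],[0,0,20,0,0,0],[0,0,0,0,0,0],[0,0,0,0,0,0]]}}

```text
clock: 30.97
ee_pos: [0.5463, 0.1391, 0.0649]
orientation: [-0.001, -0.039, 0.999, -0.0]
ft_force: [0.9, 0.9, -1.3]
gripper_width: 0.0331
```

Run:
```python
from h import *
s,im=snap('wrist','w19.png')
s2,im=snap('scene','s19.png',(315,150,455,270),5)
go(.5465,.1395,.030,np.pi+.08)
```

```text
yaw now -3.062  z-turn -0.001 rotvec [-0.     0.002 -0.001] shift now-axes [ 1.   0.  36.8] shift after-turn axes [ 0.9  0.  36.8]
```

View pics/w19.png

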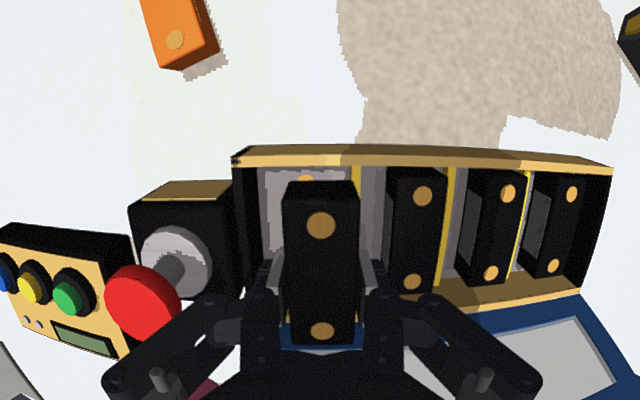

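View pics/s19.png

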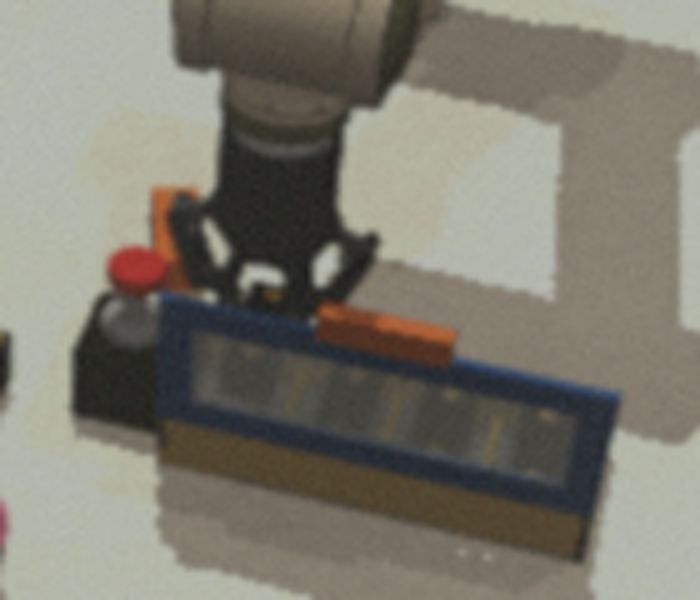

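Run:
```python
from h import *
s=env.sense()
for uv in [(351.5,200),(354,170),(361,170),(358,200)]: 
    q=onplane('wrist',uv,.015,s); print(uv,q.round(4), 'case y',(R.from_euler('z',-.08).apply(q-[.539,.229,0]))[:2].round(4))
for uv in [(233,158),(262,168)]: 
    q=onplane('wrist',uv,.045,s); print(uv,q.round(4), 'case y',(R.from_euler('z',-.08).apply(q-[.539,.229,0]))[:2].round(4))
t=s['ee_pos'].copy(); print((R.from_euler('z',-.08).apply(t-[.539,.229,0])))
im=cv2.imread('pics/w19.png'); cv2.imwrite('pics/w19c.png',cv2.resize(im[140:320,100:400],None,fx=2.6,fy=2.6))
```

```text
(351.5, 200) [0.5286 0.1571 0.015 ] case y [-0.0161 -0.0708]
(354, 170) [0.5083 0.1566 0.015 ] case y [-0.0364 -0.0697]
(361, 170) [0.5079 0.1611 0.015 ] case y [-0.0364 -0.0652]
(358, 200) [0.5283 0.1615 0.015 ] case y [-0.0161 -0.0665]
(233, 158) [0.4998 0.0861 0.045 ] case y [-0.0505 -0.1393]
(262, 168) [0.5044 0.1027 0.045 ] case y [-0.0445 -0.1231]
[ 0.00124481 -0.0898269   0.06679291]
```

View pics/w19c.png

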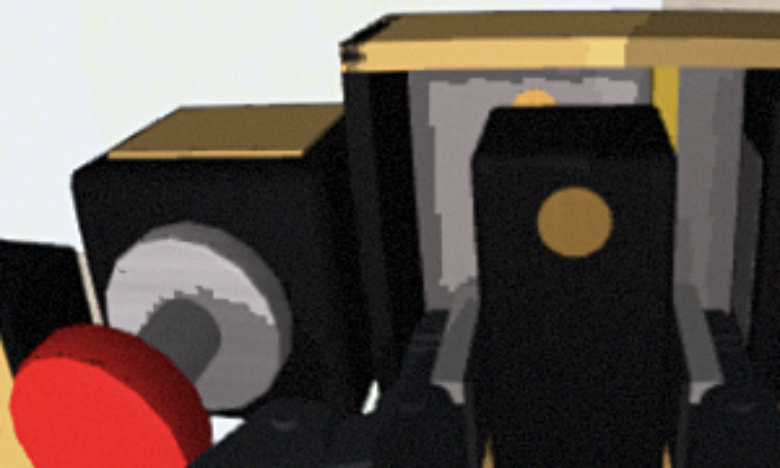

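>>> {"api": "send_rows", "payload": {"commands": [[0,0,10,0,0,0],[0,0,10,0,0,0],[0,0,6,0,0,0],[0,0,5,0,0,0],[0,0,0,0,0,0]]}}

```text
clock: 31.48
ee_pos: [0.5459, 0.1401, 0.0331]
orientation: [-0.001, -0.04, 0.999, 0.0]
ft_force: [-0.5, 0.6, -1.3]
gripper_width: 0.0327
```

Run:
```python
from h import *
s,im=snap('wrist','w20.png')
s2,im=snap('scene','s20.png',(315,150,455,270),5)
```

```text
(no output)
```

View pics/w20.png

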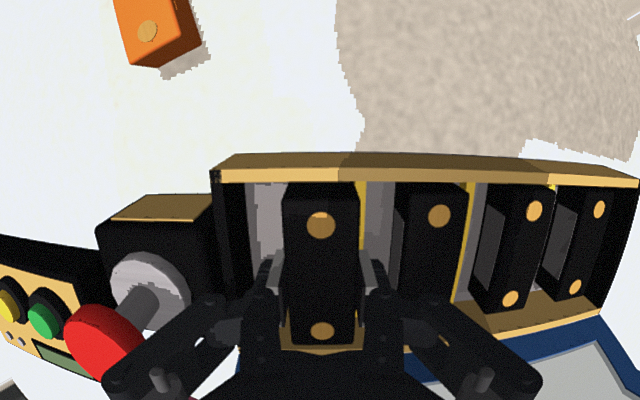

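View pics/s20.png

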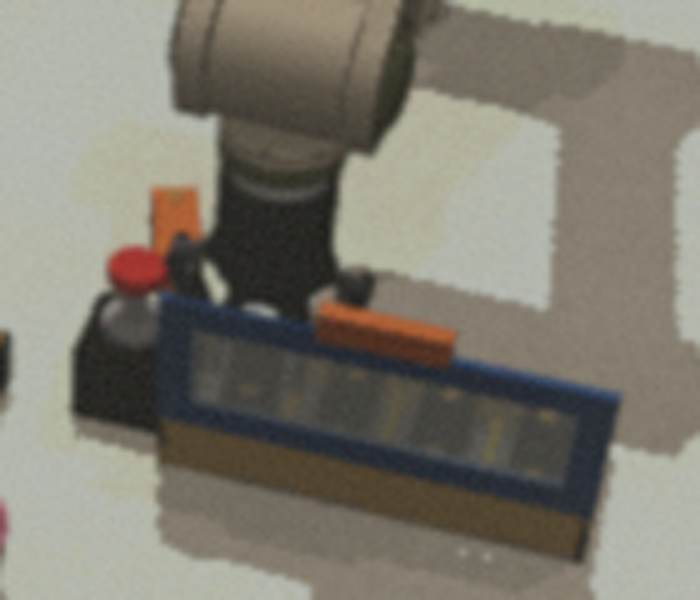

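>>> {"api": "send_rows", "payload": {"commands": [[0,0,3,0,0,0],[0,0,3,0,0,0],[0,0,0,0,0,0]]}}

```text
clock: 31.83
ee_pos: [0.5463, 0.1401, 0.0279]
orientation: [-0.0, -0.04, 0.999, 0.0]
ft_force: [-0.6, 0.3, -2.3]
gripper_width: 0.0329
```

>>> {"api": "send_rows", "payload": {"commands": [[0,0,3,0,0,0],[0,0,3,0,0,0],[0,0,0,0,0,0]]}}

```text
clock: 32.08
ee_pos: [0.5462, 0.1402, 0.0218]
orientation: [-0.0, -0.04, 0.999, 0.0]
ft_force: [-0.2, 0.3, -1.3]
gripper_width: 0.0328
```

>>> {"api": "send_rows", "payload": {"commands": [[0,0,2,0,0,0],[0,0,2,0,0,0],[0,0,0,0,0,0]]}}

```text
clock: 32.33
ee_pos: [0.5465, 0.1404, 0.0183]
orientation: [0.0, -0.04, 0.999, 0.0]
ft_force: [-1.5, 3.8, 0.6]
gripper_width: 0.0327
```

>>> {"api": "send_rows", "payload": {"commands": [[0,0,0,0,0,0],[0,0,0,0,0,0],[0,0,0,0,0,0],[0,0,0,0,0,0]], "jaw": 46, "newtons": 20}}

```text
clock: 32.67
ee_pos: [0.5465, 0.141, 0.0187]
orientation: [0.0, -0.04, 0.999, 0.0]
ft_force: [-0.6, 8.3, 2.4]
gripper_width: 0.0394
```

Run:
```python
from h import *
s,im=snap('wrist','w21.png'); print(s['ft_force'])
```

```text
[-0.59555     8.25842083  2.36578989]
```

View pics/w21.png

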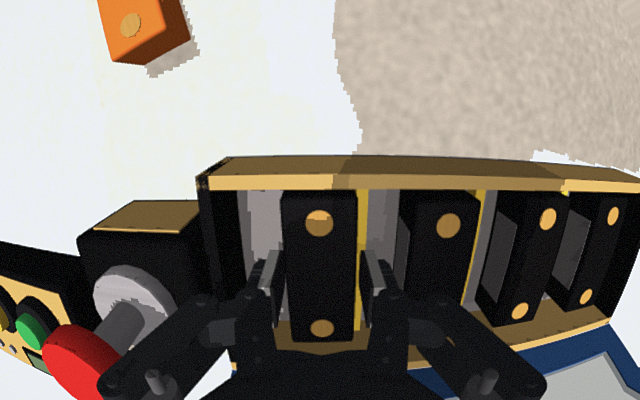

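>>> {"api": "send_rows", "payload": {"commands": [[0,1,-3,0,0,0],[0,0,-8,0,0,0],[0,0,-15,0,0,0],[0,0,-25,0,0,0],[0,0,-40,0,0,0],[0,0,-40,0,0,0],[0,0,-40,0,0,0],[0,0,0,0,0,0],[0,0,0,0,0,0]]}}

```text
clock: 33.47
ee_pos: [0.5473, 0.1409, 0.1921]
orientation: [0.003, -0.04, 0.999, -0.0]
ft_force: [0.7, 0.3, -1.8]
gripper_width: 0.0394
```

Run:
```python
from h import *
s,im=snap('wrist','w22.png'); print(s['ft_force'])
snap('top','t22.png',(130,110,530,310),2)
```

```text
[ 0.71777578  0.34716911 -1.80991879]
```

View pics/w22.png

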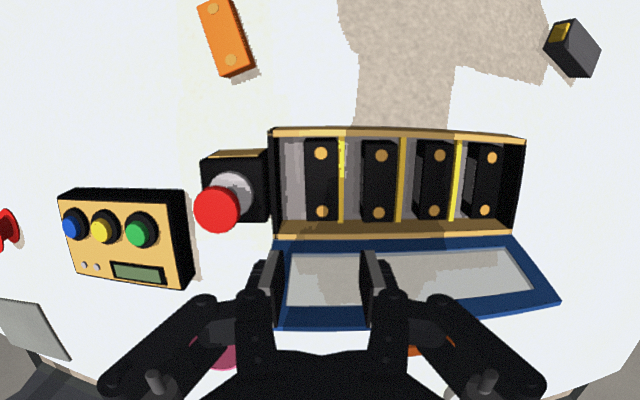

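View pics/t22.png

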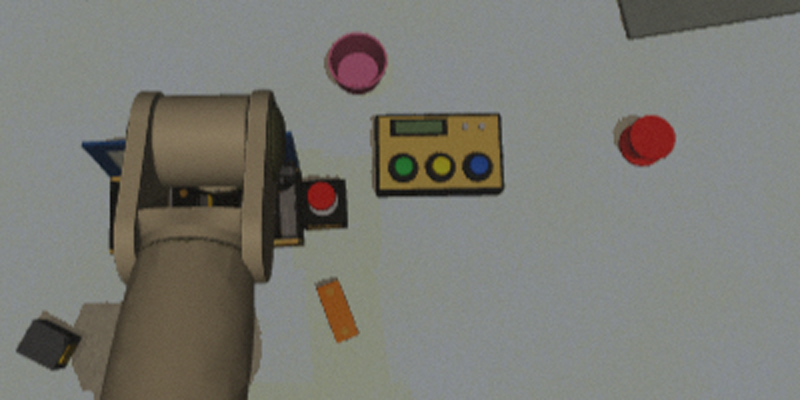

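Run:
```python
from h import *
im=cv2.imread('pics/w22.png'); cv2.imwrite('pics/w22c.png',cv2.resize(im[120:245,260:535],None,fx=2.9,fy=2.9,interpolation=cv2.INTER_CUBIC))
s=env.sense()
# lip: two views
t=cv2.imread('pics/top0.png'); c=cv2.imread('pics/scene0.png')
def lip(im,x0,x1,y0,y1):
    h=cv2.cvtColor(im,cv2.COLOR_BGR2HSV); m=cv2.inRange(h,(4,150,80),(15,255,255)); k=np.zeros_like(m);k[y0:y1,x0:x1]=m[y0:y1,x0:x1]
    ys,xs=np.nonzero(k); print(xs.min(),xs.max(),ys.min(),ys.max()); return xs.mean(),ys.mean()
a=lip(t,195,250,165,185); b=lip(c,370,410,205,225)
print(a,b)
o1,d1=ray('top',a);o2,d2=ray('scene',b)
A=np.c_[d1,-d2]; t_=np.linalg.lstsq(A,o2-o1,rcond=None)[0]
p1=o1+d1*t_[0];p2=o2+d2*t_[1]; print(p1,p2)
hinge=np.array([.539,.229])+.056*np.array([.9968,.0799]); print('hinge',hinge)
```

```text
206 236 172 179
380 404 211 218
(np.float64(221.29285714285714), np.float64(174.86428571428573)) (np.float64(391.82089552238807), np.float64(214.80597014925374))
[0.62258859 0.23477562 0.17636558] [0.62254798 0.23489359 0.17638579]
hinge [0.5948208 0.2334744]
```

View pics/w22c.png

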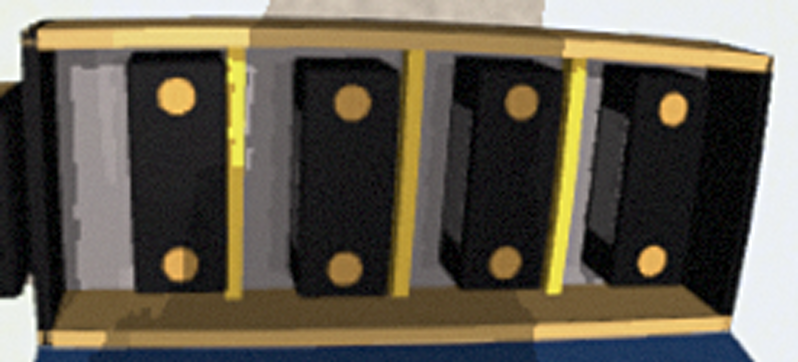

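All four packs lie flat, one per bay, with the three ridges fully visible between them. The lip triangulates to (0.6225, 0.235, 0.176), so the lid is at about 1.78 rad. Next I'll close the jaws and go over and behind the lip.

Run:
```python
from h import *
go(.6698,.2395,.26,np.pi+.08)
```

```text
yaw now -3.062  z-turn -0.000 rotvec [-0.    -0.001 -0.   ] shift now-axes [-131.2   88.4  -71.3] shift after-turn axes [-131.3   88.4  -71.2]
```

>>> {"api": "send_rows", "payload": {"commands": [[0,0,-24,0,0,0],[0,0,-24,0,0,0],[0,0,-24,0,0,0],[-20,15,0,0,0,0],[-30,20,0,0,0,0],[-30,20,0,0,0,0],[-30,20,0,0,0,0],[-21,13,0,0,0,0],[0,0,0,0,0,0],[0,0,0,0,0,0]], "jaw": 0}}

```text
clock: 34.4
ee_pos: [0.6701, 0.2396, 0.258]
orientation: [-0.002, -0.04, 0.999, -0.0]
ft_force: [-0.3, -0.2, -0.7]
gripper_width: -0.0001
```

Run:
```python
from h import *
s,im=snap('wrist','w23.png'); 
snap('scene','s23.png',(280,120,480,270),4)
go(.6698,.2395,.158,np.pi+.08)
```

```text
yaw now -3.062  z-turn -0.000 rotvec [-0.    -0.002 -0.   ] shift now-axes [ -0.5   0.7 102.5] shift after-turn axes [ -0.4   0.7 102.5]
```

View pics/w23.png

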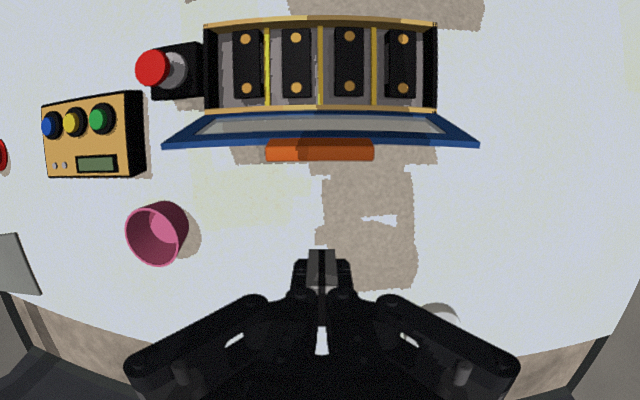

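View pics/s23.png

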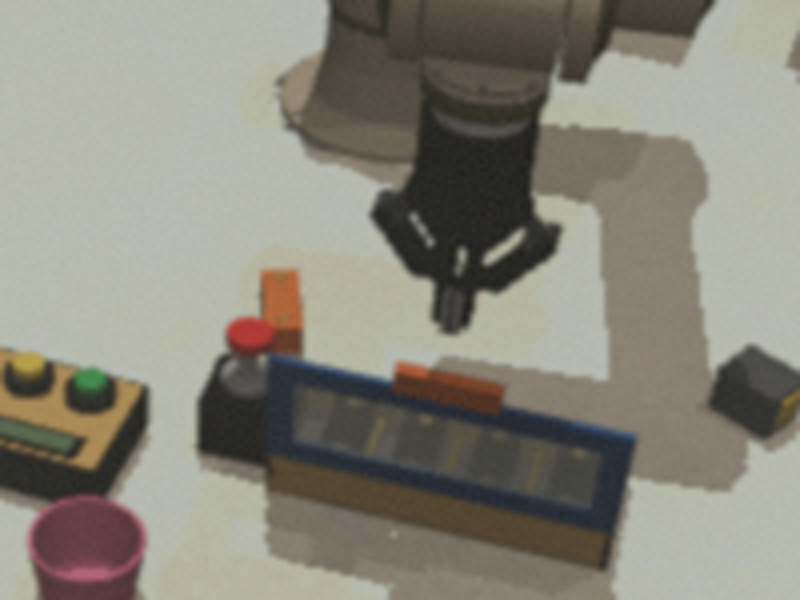

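>>> {"api": "send_rows", "payload": {"commands": [[0,0,25,0,0,0],[0,0,30,0,0,0],[0,0,30,0,0,0],[0,0,15,0,0,0],[0,0,0,0,0,0]]}}

```text
clock: 34.92
ee_pos: [0.6679, 0.2382, 0.1579]
orientation: [-0.003, -0.04, 0.999, -0.001]
ft_force: [0.7, -0.1, 0.3]
gripper_width: 0.0003
```

Run:
```python
from h import *
s,im=snap('wrist','w24.png'); print(s['ft_force'],s['ee_pos'])
snap('scene','s24.png',(280,120,480,270),4)
```

```text
[ 0.74815508 -0.13148949  0.25677099] [0.6678568  0.23822603 0.15785546]
```

View pics/s24.png

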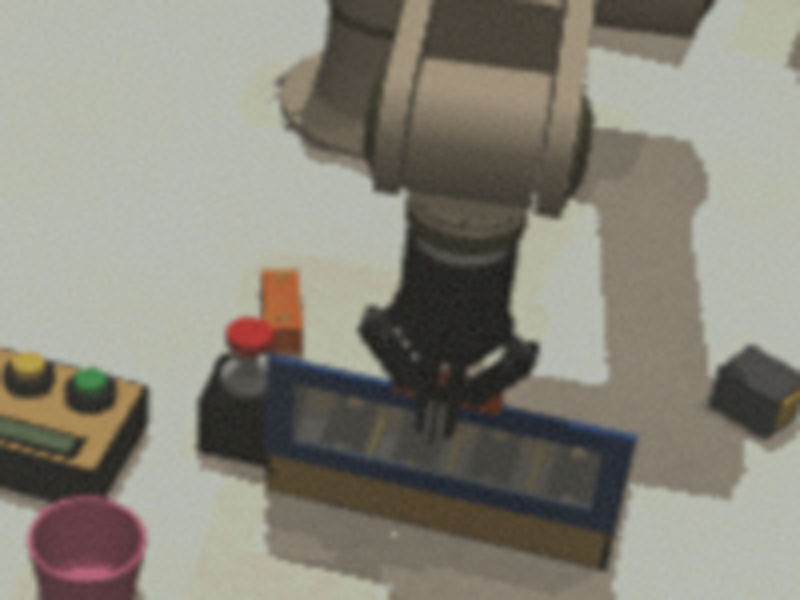

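>>> {"api": "send_rows", "payload": {"commands": [[12,0,0,0,0,0],[12,0,0,0,0,0],[10,0,0,0,0,0],[8,0,-2,0,0,0],[8,0,-1,0,0,0],[8,0,-1,0,0,0],[10,0,1,0,0,0],[10,0,1,0,0,0]]}}

```text
clock: 35.68
ee_pos: [0.593, 0.2329, 0.1666]
orientation: [0.003, -0.04, 0.999, 0.0]
ft_force: [1.5, 0.2, 1.7]
gripper_width: 0.0002
```

Run:
```python
from h import *
s=env.sense(); print(s['ft_force'],s['ee_pos'])
snap('scene','s25.png',(280,120,480,270),4)
```

```text
[1.52377088 0.17110837 1.68823708] [0.59295435 0.2329151  0.16657231]
```

View pics/s25.png

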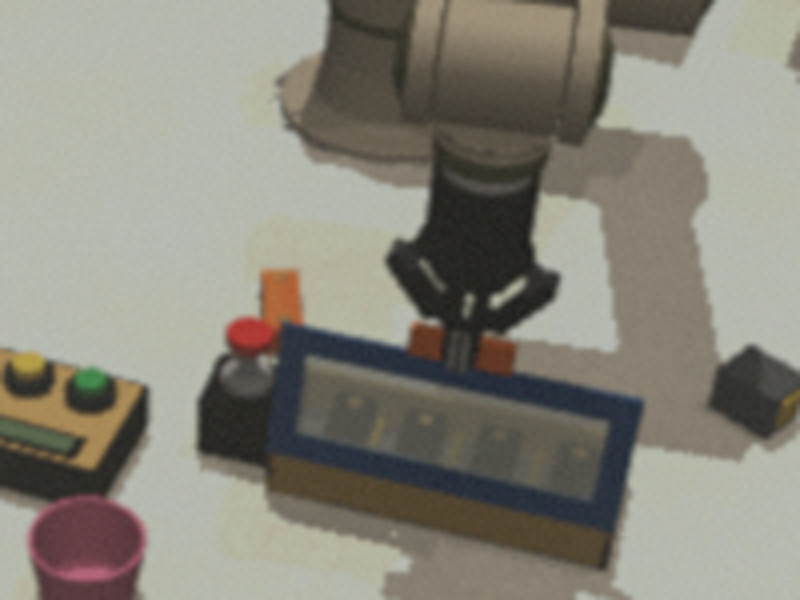

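>>> {"api": "send_rows", "payload": {"commands": [[11,0,3,0,0,0],[11,0,4,0,0,0],[11,0,5,0,0,0],[10,0,6,0,0,0],[9,0,7,0,0,0],[9,0,8,0,0,0],[8,0,9,0,0,0],[7,0,10,0,0,0]]}}

```text
clock: 36.4
ee_pos: [0.5173, 0.2271, 0.1135]
orientation: [0.002, -0.04, 0.999, 0.0]
ft_force: [1.6, 1.1, 0.7]
gripper_width: -0.0001
```

Run:
```python
from h import *
s=env.sense(); print(s['ft_force'],s['ee_pos'])
d=s['ee_pos']-np.array([.595,.2335,0]); print('u',-(R.from_euler('z',-.08).apply(d)[0]))
snap('scene','s26.png',(280,120,480,270),4)
```

```text
[1.55514576 1.07867603 0.72530551] [0.51729117 0.22705813 0.11345672]
u 0.07797509861167456
```

View pics/s26.png

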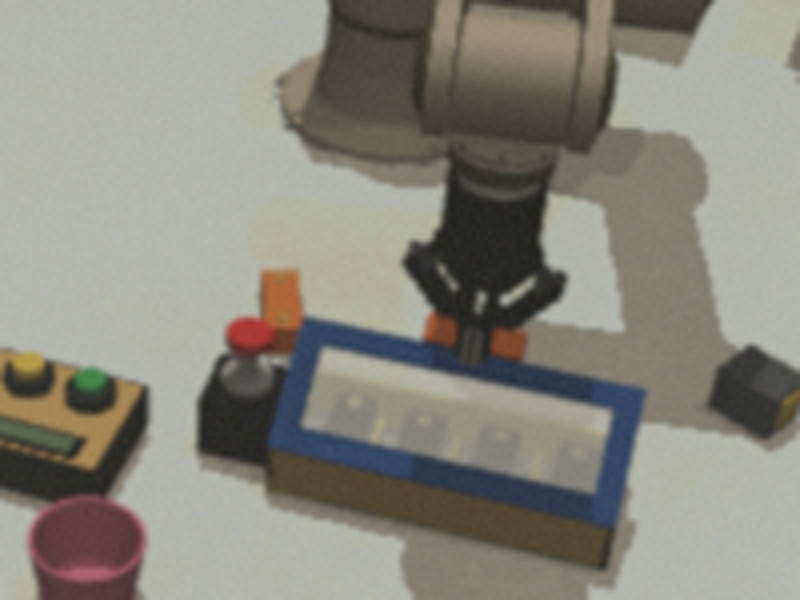

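>>> {"api": "send_rows", "payload": {"commands": [[6,0,8,0,0,0],[5,0,10,0,0,0],[4,0,10,0,0,0],[3,0,10,0,0,0],[2,0,10,0,0,0],[0,0,5,0,0,0],[0,0,0,0,0,0]]}}

```text
clock: 37.03
ee_pos: [0.4967, 0.2253, 0.0581]
orientation: [-0.0, -0.04, 0.999, -0.0]
ft_force: [-0.7, -0.5, -0.4]
gripper_width: -0.0002
```

Run:
```python
from h import *
s=env.sense(); print(s['ft_force'],s['ee_pos'])
d=s['ee_pos']-np.array([.595,.2335,0]); print('u',-(R.from_euler('z',-.08).apply(d)[0]))
snap('scene','s27.png',(280,120,480,270),4)
```

```text
[-0.68216433 -0.54774272 -0.44834143] [0.49668845 0.22530251 0.05809407]
u 0.09865222256779635
```

View pics/s27.png

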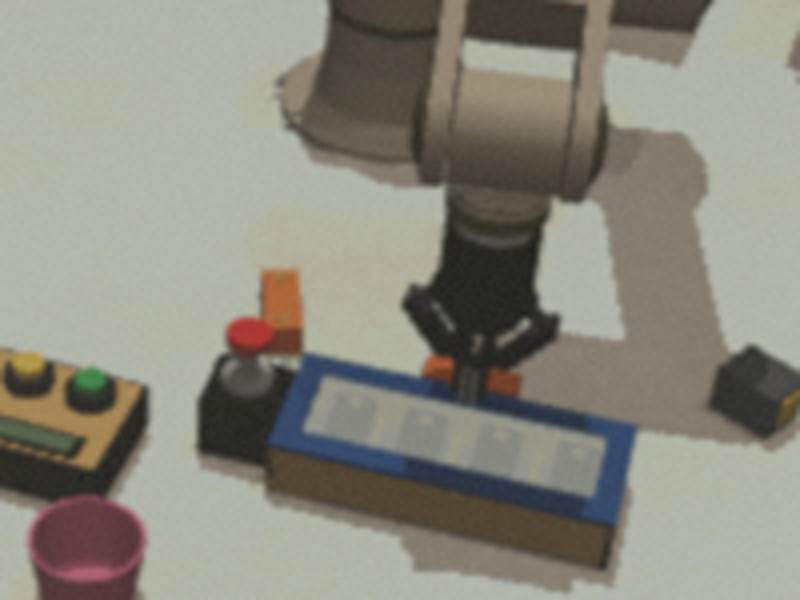

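Nearly shut. I'll press down and watch the force.

>>> {"api": "send_rows", "payload": {"commands": [[0,0,3,0,0,0],[0,0,3,0,0,0],[0,0,0,0,0,0]]}}

```text
clock: 37.33
ee_pos: [0.4966, 0.2254, 0.0522]
orientation: [0.0, -0.04, 0.999, 0.0]
ft_force: [0.1, -0.6, 0.3]
gripper_width: 0.0
```

>>> {"api": "send_rows", "payload": {"commands": [[0,0,2,0,0,0],[0,0,0,0,0,0],[0,0,0,0,0,0]]}}

```text
clock: 37.58
ee_pos: [0.4968, 0.2254, 0.0515]
orientation: [0.0, -0.04, 0.999, 0.0]
ft_force: [-2.8, -0.3, 9.3]
gripper_width: 0.0002
```

>>> {"api": "send_rows", "payload": {"commands": [[0,0,1.5,0,0,0],[0,0,1,0,0,0],[0,0,0,0,0,0],[0,0,0,0,0,0]]}}

```text
clock: 37.92
ee_pos: [0.4969, 0.2255, 0.0512]
orientation: [0.001, -0.04, 0.999, -0.0]
ft_force: [-12.3, -4.0, 34.1]
gripper_width: 0.0003
```

>>> {"api": "send_rows", "payload": {"commands": [[0,0,-10,0,0,0],[0,0,-25,0,0,0],[0,0,-35,0,0,0],[0,0,-40,0,0,0],[0,0,0,0,0,0],[0,0,0,0,0,0]]}}

```text
clock: 38.42
ee_pos: [0.4975, 0.2256, 0.1599]
orientation: [0.002, -0.04, 0.999, 0.0]
ft_force: [0.0, 0.1, -0.8]
gripper_width: 0.0
```

Run:
```python
from h import *
s,im=snap('wrist','w28.png')
snap('scene','s28.png',(280,120,480,270),4)
go(.5529,.056,.16,np.pi+.08)
print(proj('wrist',(.5529,.056,.114),s))
```

```text
yaw now -3.061  z-turn 0.000 rotvec [-0.    -0.001  0.   ] shift now-axes [ -43.  -173.3   -2.9] shift after-turn axes [ -43.1 -173.3   -2.9]
(np.float64(116.6860924443013), np.float64(268.73841070340916))
```

View pics/s28.png

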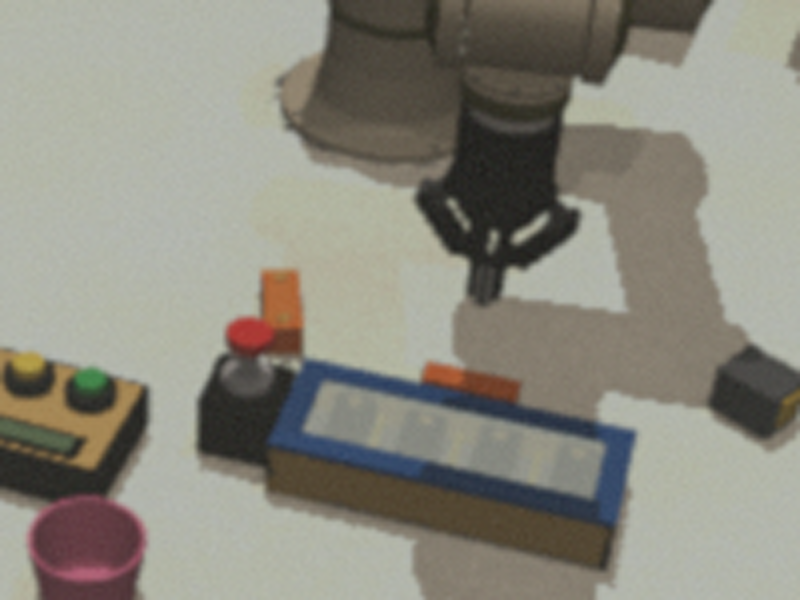

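View pics/w28.png

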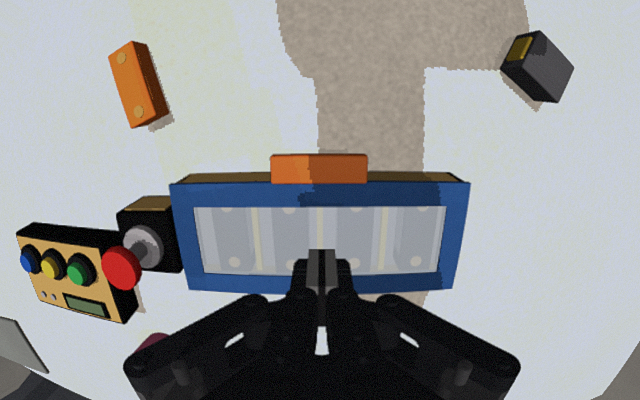

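Lid is shut: in the scene crop the plate lies on the rim, and pressing at z = 0.051 gave 34 N. The plunger head is at wrist (121,268), next to the predicted (117,269).

>>> {"api": "send_rows", "payload": {"commands": [[-5,-21,0,0,0,0],[-9,-37,0,0,0,0],[-9,-37,0,0,0,0],[-9,-37,0,0,0,0],[-9,-30,0,0,0,0],[-2,-9,0,0,0,0],[0,0,20,0,0,0],[0,0,10,0,0,0],[0,0,0,0,0,0],[0,0,0,0,0,0]]}}

```text
clock: 39.35
ee_pos: [0.5524, 0.0591, 0.1271]
orientation: [-0.001, -0.041, 0.999, 0.0]
ft_force: [-0.2, -0.5, 0.2]
gripper_width: 0.0002
```

Run:
```python
from h import *
s,im=snap('wrist','w29.png')
go(.5535,.0575,.115,np.pi+.08)
```

```text
yaw now -3.060  z-turn 0.001 rotvec [ 0.    -0.001  0.001] shift now-axes [-0.5 -1.6 12.9] shift after-turn axes [-0.5 -1.6 12.9]
```

View pics/w29.png

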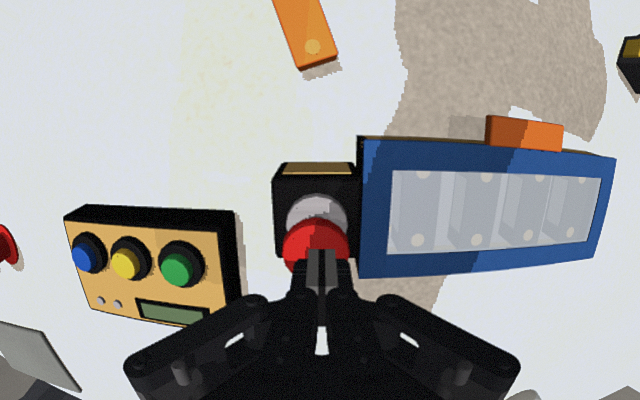

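>>> {"api": "send_rows", "payload": {"commands": [[0,-2,8,0,0,0],[0,0,6,0,0,0],[0,0,6,0,0,0],[0,0,6,0,0,0],[0,0,6,0,0,0],[0,0,4,0,0,0],[0,0,2,0,0,0],[0,0,0,0,0,0]]}}

```text
clock: 40.07
ee_pos: [0.5535, 0.0565, 0.09]
orientation: [0.0, -0.04, 0.999, 0.0]
ft_force: [-2.6, 0.7, 8.7]
gripper_width: 0.0001
```

>>> {"api": "send_rows", "payload": {"commands": [[0,0,1.5,0,0,0],[0,0,1,0,0,0],[0,0,0,0,0,0]]}}

```text
clock: 40.32
ee_pos: [0.5536, 0.0565, 0.089]
orientation: [0.001, -0.04, 0.999, -0.0]
ft_force: [-6.5, 0.5, 17.4]
gripper_width: 0.0002
```

>>> {"api": "send_rows", "payload": {"commands": [[0,0,0.5,0,0,0],[0,0,0,0,0,0],[0,0,0,0,0,0],[0,0,0,0,0,0],[0,0,0,0,0,0],[0,0,0,0,0,0],[0,0,0,0,0,0],[0,0,0,0,0,0],[0,0,0,0,0,0],[0,0,0,0,0,0]]}}

```text
clock: 41.15
ee_pos: [0.5536, 0.0565, 0.0889]
orientation: [0.001, -0.04, 0.999, -0.0]
ft_force: [-7.3, 1.3, 21.7]
gripper_width: 0.0
```

Run:
```python
from h import *
snap('scene','s30.png',(280,120,480,270),4)
```

>>> {"api": "send_rows", "payload": {"commands": [[0,0,0,0,0,0],[0,0,-10,0,0,0],[0,0,-15,0,0,0],[0,0,-15,0,0,0],[0,0,0,0,0,0],[0,0,0,0,0,0],[0,0,0,0,0,0],[0,0,0,0,0,0],[0,0,0,0,0,0],[0,0,0,0,0,0]]}}

```text
clock: 42.03
ee_pos: [0.553, 0.0564, 0.1262]
orientation: [-0.001, -0.04, 0.999, 0.0]
ft_force: [0.4, 0.2, 1.0]
gripper_width: -0.0002
```

Run:
```python
from h import *
snap('scene','s31.png',(280,120,480,270),4)
```

```text
(no output)
```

View pics/s30.png

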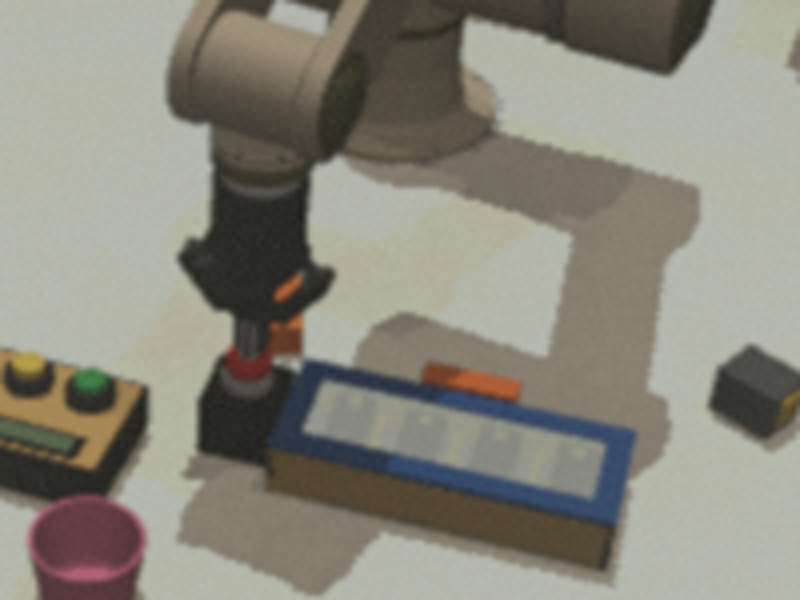

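View pics/s31.png

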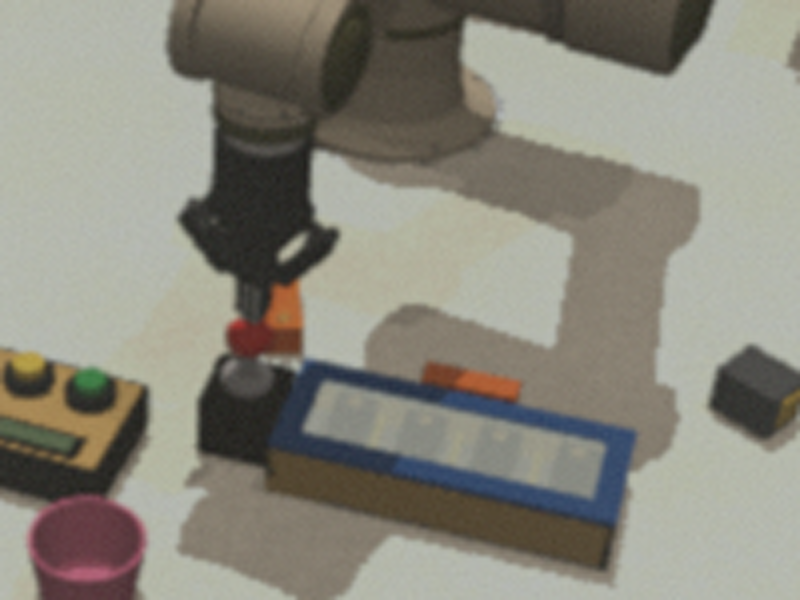

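The plunger reached its stop and came all the way back up. I'll press it the second time now.

>>> {"api": "send_rows", "payload": {"commands": [[0,0,8,0,0,0],[0,0,6,0,0,0],[0,0,6,0,0,0],[0,0,6,0,0,0],[0,0,6,0,0,0],[0,0,4,0,0,0],[0,0,3,0,0,0],[0,0,1,0,0,0],[0,0,0,0,0,0]]}}

```text
clock: 42.83
ee_pos: [0.5534, 0.0564, 0.0889]
orientation: [0.001, -0.04, 0.999, -0.0]
ft_force: [-9.0, -0.1, 23.7]
gripper_width: 0.0001
```

>>> {"api": "send_rows", "payload": {"commands": [[0,0,0,0,0,0],[0,0,0,0,0,0],[0,0,0,0,0,0],[0,0,0,0,0,0],[0,0,0,0,0,0],[0,0,0,0,0,0],[0,0,0,0,0,0],[0,0,0,0,0,0],[0,0,0,0,0,0],[0,0,0,0,0,0]]}}

```text
clock: 43.67
ee_pos: [0.5534, 0.0564, 0.0889]
orientation: [0.001, -0.04, 0.999, -0.0]
ft_force: [-9.7, 0.6, 24.1]
gripper_width: 0.0004
```

>>> {"api": "send_rows", "payload": {"commands": [[0,0,0,0,0,0],[0,0,-10,0,0,0],[0,0,-15,0,0,0],[0,0,-20,0,0,0],[0,0,-30,0,0,0],[0,0,0,0,0,0],[0,0,0,0,0,0],[0,0,0,0,0,0]]}}

```text
clock: 44.33
ee_pos: [0.5527, 0.0564, 0.1607]
orientation: [-0.001, -0.04, 0.999, 0.0]
ft_force: [-1.0, -0.2, -0.7]
gripper_width: -0.0004
```

Run:
```python
from h import *
s,im=snap('wrist','w32.png')
snap('scene','s32.png',(280,120,480,270),4)
snap('top','t32.png',(130,110,530,310),2)
Y=(.6109,-.114,.067);B=(.6134,-.1681,.067);G=(.608,-.0587,.067)
for p in (Y,B,G): print(np.round(proj('wrist',p,s),1))
go(*Y[:2],.12,np.pi+.08)
hsv=cv2.cvtColor(im,cv2.COLOR_BGR2HSV)
for n,lo,hi in (('y',(22,100,90),(33,255,255)),('b',(105,120,60),(125,255,255)),('g',(45,90,50),(85,255,255))):
    k,l,st,c=cv2.connectedComponentsWithStats(cv2.inRange(hsv,lo,hi))
    for i in range(1,k):
        if st[i,4]>150: print(n,st[i],c[i].round(1),onplane('wrist',c[i],.067,s).round(4))
```

```text
[142.3 247.3]
[101.6 242.7]
[192.1 251.6]
yaw now -3.061  z-turn 0.000 rotvec [ 0.    -0.002  0.   ] shift now-axes [ -44.4 -174.5   40.4] shift after-turn axes [ -44.4 -174.5   40.6]
y [606  41  20  17 226] [616.3  48. ] [0.3519 0.3562 0.067 ]
y [131 234  24  28 491] [142.9 247.7] [ 0.6112 -0.1133  0.067 ]
b [  358   134   239   125 12067] [459.2 193. ] [0.5333 0.1717 0.067 ]
b [ 93 230  22  27 418] [102.9 242.5] [ 0.6129 -0.1662  0.067 ]
g [178 237  30  31 666] [192.6 251.6] [ 0.608  -0.0581  0.067 ]
```

View pics/w32.png

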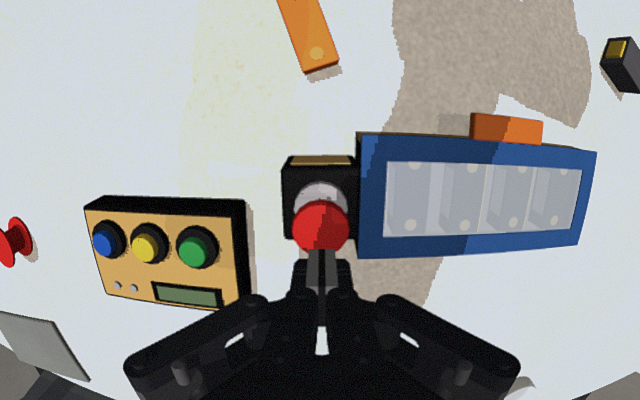

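View pics/t32.png

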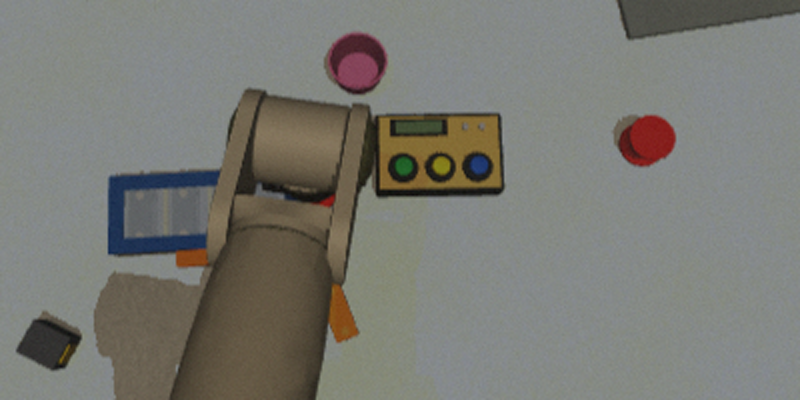

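Both cameras agree on the keys: yellow (0.611, -0.114), blue (0.613, -0.167), green (0.608, -0.058). I'll press yellow first.

>>> {"api": "send_rows", "payload": {"commands": [[-5,-20,0,0,0,0],[-10,-38,0,0,0,0],[-10,-38,0,0,0,0],[-10,-38,0,0,0,0],[-7,-30,0,0,0,0],[-2,-10,20,0,0,0],[0,0,30,0,0,0],[0,0,25,0,0,0],[0,0,0,0,0,0],[0,0,0,0,0,0]]}}

```text
clock: 45.32
ee_pos: [0.6105, -0.1133, 0.0859]
orientation: [-0.001, -0.04, 0.999, 0.001]
ft_force: [0.0, 0.2, -0.1]
gripper_width: 0.0002
```

Run:
```python
from h import *
s,im=snap('wrist','w33.png')
go(.611,-.1137,.068,np.pi+.08)
```

```text
yaw now -3.061  z-turn 0.000 rotvec [-0.  0.  0.] shift now-axes [ 0.4 -0.2 19.6] shift after-turn axes [ 0.4 -0.2 19.6]
```

View pics/w33.png

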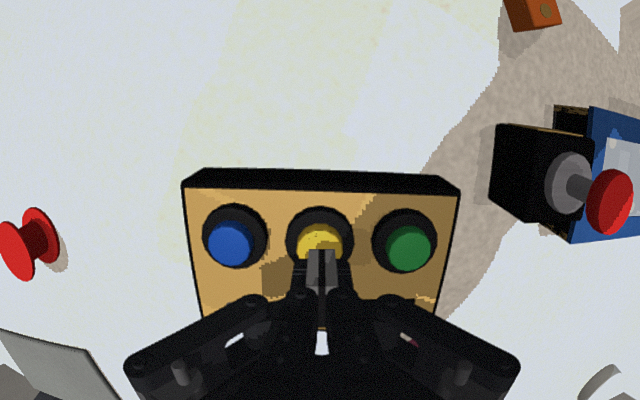

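>>> {"api": "send_rows", "payload": {"commands": [[0,0,10,0,0,0],[0,0,6,0,0,0],[0,0,4,0,0,0],[0,0,3,0,0,0],[0,0,3,0,0,0],[0,0,1,0,0,0],[0,0,0,0,0,0],[0,0,0,0,0,0]]}}

```text
clock: 46.03
ee_pos: [0.6112, -0.1134, 0.0614]
orientation: [0.0, -0.04, 0.999, -0.0]
ft_force: [-6.0, 2.2, 12.5]
gripper_width: 0.0004
```

>>> {"api": "send_rows", "payload": {"commands": [[0,0,1,0,0,0],[0,0,0,0,0,0],[0,0,0,0,0,0],[0,0,0,0,0,0]]}}

```text
clock: 46.37
ee_pos: [0.6112, -0.1135, 0.0613]
orientation: [0.0, -0.04, 0.999, -0.0]
ft_force: [-9.2, 3.1, 19.7]
gripper_width: 0.0002
```

>>> {"api": "send_rows", "payload": {"commands": [[0,0,-8,0,0,0],[0,0,-20,0,0,0],[1,-15,0,0,0,0],[1,-25,0,0,0,0],[0,-13,0,0,0,0],[0,0,0,0,0,0],[0,0,0,0,0,0],[0,0,0,0,0,0]]}}

```text
clock: 47.03
ee_pos: [0.6131, -0.166, 0.0863]
orientation: [-0.0, -0.04, 0.999, 0.0]
ft_force: [-0.5, 0.1, 0.7]
gripper_width: -0.0
```

Run:
```python
from h import *
s,im=snap('wrist','w34.png')
go(.6132,-.167,.068,np.pi+.08)
```

```text
yaw now -3.061  z-turn 0.001 rotvec [ 0.001 -0.001  0.001] shift now-axes [ 0.1 -1.3 18.5] shift after-turn axes [ 0.1 -1.2 18.5]
```

View pics/w34.png

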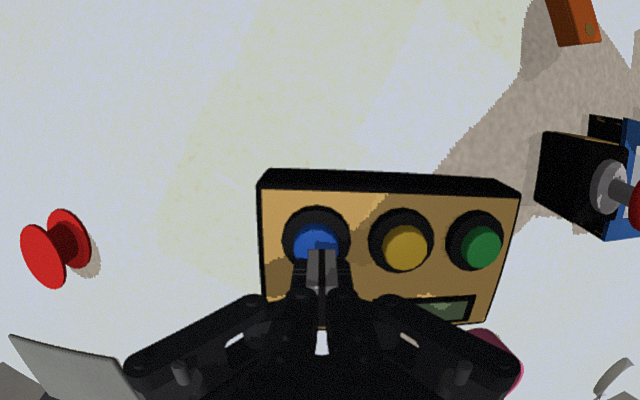

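>>> {"api": "send_rows", "payload": {"commands": [[0,-1,10,0,0,0],[0,0,6,0,0,0],[0,0,4,0,0,0],[0,0,3,0,0,0],[0,0,3,0,0,0],[0,0,1.5,0,0,0],[0,0,0,0,0,0],[0,0,0,0,0,0],[0,0,0,0,0,0]]}}

```text
clock: 47.83
ee_pos: [0.6132, -0.167, 0.0614]
orientation: [-0.0, -0.04, 0.999, 0.0]
ft_force: [-9.9, 5.4, 18.7]
gripper_width: 0.0
```

>>> {"api": "send_rows", "payload": {"commands": [[0,0,0.5,0,0,0],[0,0,0,0,0,0],[0,0,0,0,0,0]]}}

```text
clock: 48.08
ee_pos: [0.6132, -0.167, 0.0613]
orientation: [-0.0, -0.04, 0.999, 0.0]
ft_force: [-11.4, 5.1, 20.9]
gripper_width: -0.0002
```

>>> {"api": "send_rows", "payload": {"commands": [[0,0,-8,0,0,0],[0,0,-20,0,0,0],[-0.5,20,0,0,0,0],[-1,34,0,0,0,0],[-1,35,0,0,0,0],[-1,20,0,0,0,0],[0,0,0,0,0,0],[0,0,0,0,0,0],[0,0,0,0,0,0]]}}

```text
clock: 48.83
ee_pos: [0.6083, -0.0592, 0.0868]
orientation: [0.0, -0.04, 0.999, -0.0]
ft_force: [0.1, -0.2, -0.4]
gripper_width: -0.0002
```

Run:
```python
from h import *
s,im=snap('wrist','w35.png')
go(.608,-.0584,.068,np.pi+.08)
```

```text
yaw now -3.062  z-turn -0.001 rotvec [-0.     0.    -0.001] shift now-axes [ 0.2  1.3 18.8] shift after-turn axes [ 0.1  1.2 18.8]
```

View pics/w35.png

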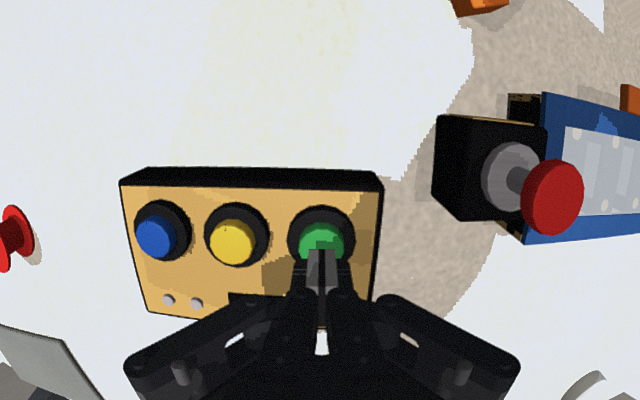

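>>> {"api": "send_rows", "payload": {"commands": [[0,0.5,10,0,0,0],[0,0,6,0,0,0],[0,0,4,0,0,0],[0,0,3,0,0,0],[0,0,3,0,0,0],[0,0,1.5,0,0,0],[0,0,0,0,0,0],[0,0,0,0,0,0],[0,0,0,0,0,0]]}}

```text
clock: 49.63
ee_pos: [0.6079, -0.0586, 0.0613]
orientation: [-0.0, -0.04, 0.999, -0.001]
ft_force: [-9.7, -0.6, 18.5]
gripper_width: -0.0
```

>>> {"api": "send_rows", "payload": {"commands": [[0,0,0.5,0,0,0],[0,0,0,0,0,0],[0,0,0,0,0,0]]}}

```text
clock: 49.88
ee_pos: [0.6079, -0.0586, 0.0613]
orientation: [-0.0, -0.04, 0.999, -0.001]
ft_force: [-11.9, -0.8, 21.4]
gripper_width: -0.0001
```

>>> {"api": "send_rows", "payload": {"commands": [[0,0,-8,0,0,0],[0,0,-25,0,0,0],[0,0,-40,0,0,0],[0,0,-40,0,0,0],[15,-20,-20,0,0,0],[30,-28,0,0,0,0],[30,-28,0,0,0,0],[30,-28,0,0,0,0],[0,0,0,0,0,0],[0,0,0,0,0,0]]}}

```text
clock: 50.72
ee_pos: [0.5111, -0.1715, 0.1921]
orientation: [0.0, -0.039, 0.999, -0.0]
ft_force: [0.7, 0.2, -0.5]
gripper_width: 0.0
```

Run:
```python
from h import *
s,im=snap('wrist','w36.png')
snap('top','t36.png',(130,110,530,310),2)
snap('scene','s36.png',(240,120,480,290),3)
print(env.sense()['clock'])
```

```text
50.8667
```

View pics/t36.png

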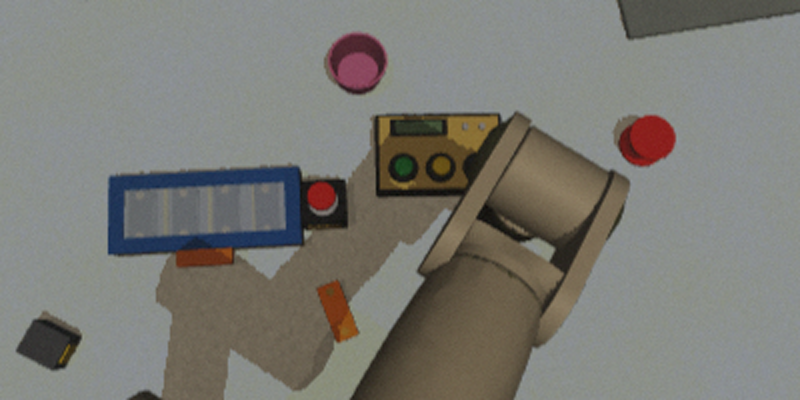

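View pics/s36.png

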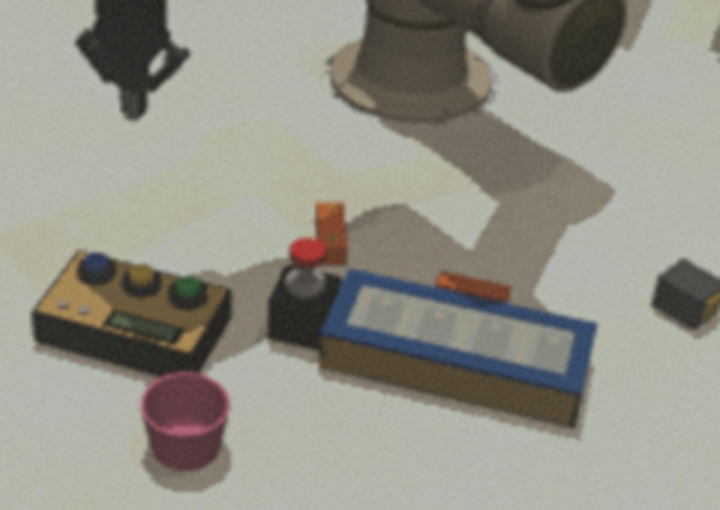

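The top and scene views show the lid flat on the rim with four packs under the window. The plunger and keys are up, the bystanders are where they started, and the arm is clear. Handing in.

```bash
python3 -c "
from rig import env
print(env.finish_job())"
```

```text
the job is handed in; nothing more can be done
None
```

I handed the job in at about 51 s with every step done in the order asked; no verdict was reported.

- **Packs:** all four black packs lie flat, one in each bay. The orange look-alike was left alone.
- **Lid:** shut. I pressed it down to 0.051 m with 34 N, and in the last pictures it lies on the rim.
- **Plunger:** pushed to its stop (0.089 m) twice and held for about a second each time. A picture after each press showed it back up.
- **Keys:** yellow, then blue, then green were each pressed until they stopped moving, at about 0.061 m and 20 N.
- **Last check:** the tub, spool and transformer look unmoved, and the robot is touching nothing.

**Contacts and disagreements:**
- **Last pack:** while I placed it, the gripper's side leaned lightly on the plunger head (about 8 N). The pack ended up close to a ridge but looks flat.
- **First pack:** as I let go of it, something touched sideways with about 7 N, probably a finger on the end wall.
- **Wrist camera:** for the first pack it put the pack about 7 mm lower in the grip than the touchdown height showed, so I set all the packs down by force.

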